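# Close the end stop of the specimen cradle and saddle the third test cylinder

### The arm

A 7-joint arm with a two-finger parallel gripper is mounted at the origin on the work surface. World frame = base frame: x ahead of the robot, y to its left, z up, the work surface at z = 0. Lengths are in m, angles in rad, forces in N, time in s.
With the tool pointing down it reaches from about 0.4 to 0.875 m from the base axis. Payload 6.5 kg.
Tool frame: the origin (TCP) lies on the centre line of the jaws, within the pads' length; the fingertips stand 22 mm ahead of it and the grasp point (between the pads) lies 3 mm ahead of it (tips_ahead is the distance from the TCP to the fingertips, in m); z points along the fingers, y is the direction in which the jaws open and shut (so a half turn about z gives the same grasp; the last joint's range is limited). The gripper opens to 85 mm and grips with 20 to 120 N. Pads are 22 mm wide; open, the fingers measure 114 mm over their backs; the gripper's body (76 mm by 85 mm) begins 54 mm behind the grasp point. The pads swing forward as they close: fully open they stand 13 mm farther back than shut.
Start: joints at [1.195, 0.536, -0.004, 1.538, 0.003, 1.067, -0.071], TCP at [0.198, -0.619, 0.253] pointing down, gripper open.
Joint ranges: [-2.7, 2.7], [-0.37, 2.16], [-1.27, 1.26], [0.24, 2.4], [-1.31, 4.45], [0.19, 1.91], [-2.76, 2.76]. Speed limits (rad/s): [2.39, 2.39, 3.14, 3.14, 3.14, 3.14, 3.14].

### API

Orientations are given as a unit quaternion [x, y, z, w].
In Python, from rig import * gives the robot as it stands.
- The arm moves only by the tool drive_tool, never from a script. Its argument "commands" is a list of rows, each a list of 7 numbers: the shift along the tool's x, y, z in mm, then the turn, a rotation vector about the tool's x, y, z in units of 10 degrees (1.0 is 10 degrees), then the finger opening in mm, from 0 to 85.4. In form: [[dx, dy, dz, wx, wy, wz, grip], ...]. A call has 1 to 20 rows; each row shifts and turns the commanded pose from where the row before left it, along the tool's axes as they then stand; what a row does not reach is not made up. A row lasts 1/8 s, in which the tool goes at most 62.5 mm and 10.7 degrees, less where a joint would pass 70% of its speed; a pose out of reach is approached as far as the arm can. A call is refused whole if a number of a shift passes 62.5 or a number of a turn 1, either way. A call with a gripper value outside its range is refused whole. The fingers move at their own pace and stop on an object; "newtons" is the grip in N (left out, the last holds). Time passes only in rows, so rows that do not move let the fingers close. It gives the time, the measured TCP pose, the force and the opening at its end, in the units of the state.
- observe(): the state, without advancing time (a new reading comes with each control period).
- read_camera(name): name is "scene" or "top" or "wrist"; returns the picture (400x640x3 uint8, red, green, blue); there is no depth.
- calibration(name): a dict with "fx", "fy", "cx", "cy" (pixels), "R" (3x3) and "t" (3): a world point X has camera coordinates R X + t. Camera axes: x right, y down, z forward; pixel columns grow to the right and rows downward; lengths in m; the calibration is good to about 2 mm. A picture is of the moment at which its call begins: read the wrist's pose just before it. calibration takes no time and is no camera call; for the wrist camera it gives the pose at the moment of the call.
- close_job(): hands the job in, once; it reports no verdict.
Trained networks look in the newest picture that a camera, given by its name, has taken for a name from the list of things; names that differ only in an ending like _2 or _b are one class to them, and where a whole thing is asked for, a point or a joint stands for the part that bears it (a point fixed in the world has none). Each returns a list of dicts, best first, with "confidence" (0 to 1); they miss things now and then, are a little off and sometimes report something else, mostly with a low value. They report only what shows in the picture. A call takes as long as a camera call.
- boxes_of(camera, name): "location" ([column, row] as shares, 0 to 1, of the picture: columns of its width, rows of its height, amid what is visible of it).
The state is a dict: "time": time; "q": joint angles; "joint_vel": joint speeds; "joint_torque": joint torques, N m; "tcp_pos": TCP position; "tcp_rot": TCP orientation; "contact_force": force on the tool from outside, world axes, zero at the start; "wrist_torque": the same for the moment, N m; "width": finger opening in m.
Only numpy, scipy, OpenCV 4.12 (cv2) and the standard library are available. Lean on these libraries where they do the work, as an engineer would, in place of code of your own. Each camera call takes 0.05 s, during which the arm holds its last target.

### The job

Two mortar cylinders lie loose in the specimen cradle: pinch the sprung button in and slide the tube sleeve towards the fixed end stop until the button pops out through the next hole, so that the stops hold the two together. Then take the third cylinder from the plywood board and lay it on top in the groove between them, square and its ends level with theirs, and let go. Do not drop it, and leave the other things on the bench where they are.

Things in the scene. Friction and masses are not known exactly. Their poses are not given: they have to be found in the camera images.
- cradle: Grey steel specimen cradle, fixed. Origin on the bench under mid-bed; y runs along the bed to the fixed end stop (upright plate, inner face y = 51.5 mm, 62 mm high), x across it to the tubes, z up. Deck top 20 mm up, x -62 to 62 mm, with 5 mm lips. Tube sleeve 31 x 31 mm, along y, axis at x = 120 mm, 45 mm up. A tube saddle at y = 75 to 105 mm holds the fixed 24 mm inner tube.
- sleeve (a joint): Travel (m) of the tube sleeve with its end stop along cradle +y: 0 at the start, locked; 0.035 = one hole further in, end stops then 103 mm apart (138 mm at 0). A hole the other way, at -0.035, is wrong. Holes give 0.8 mm play; rubs with 2 N. At 0 the sleeve covers y = -130 to 20 mm; fingers have about 50 mm between it and the cylinder ends.
- snap (a joint): Sprung button, m pressed in: 0 out, 6 mm proud, locks the sleeve; 0.006 flush; 0.009 caught under the sleeve wall. Spring 3 to 6 N. It sits on the fixed inner tube. Pinched flush between finger pads across the sleeve, its dome slips under the hole's rim when the sleeve is drawn along with 10 to 15 N; it stays under by itself, and springs out at the next hole and stops the sleeve.
- snap_tip (a point): Tip of the button's dome, 12 mm across, looking out sideways (cradle +x) through a round hole in the sleeve's side, 45 mm above the bench, at cradle y = -35 mm; when out 21.5 mm from the tubes' axis.
- pinch (a point): Point on the tubes' axis right behind the button (cradle x = 120, y = -35 mm, 45 mm above the bench), fixed to the cradle: the middle of a pinch across sleeve and button, 37 mm wide with the button out, 31 mm with it pressed.
- stop_face (a point): Middle of the sliding end stop's inner face, at cradle x = 0, 45 mm above the bench; moves with the sleeve. The stop is an upright plate 6 mm thick, 24 to 60 mm above the bench, fixed to the sleeve at cradle y = -92 to -87 mm at joint 0.
- cyl_a_center (a point): Centre of the mortar cylinder (50 mm across, 100 mm long, 0.3 to 0.5 kg) lying across the deck nearer the fixed end stop; its x axis is the cylinder's axis, along the cradle's x. Centre 45 mm above the bench.
- cyl_b_center (a point): Centre of the like cylinder nearer the sliding end stop. The two lie loose, with gaps, and roll along the deck when the stop pushes them.
- cyl_c_center (a point): Centre of the third mortar cylinder (50 mm across, 100 mm long, 0.3 to 0.5 kg) on the plywood board, 37.5 mm above the bench; x axis = cylinder's axis. In the groove of the closed pair its centre is 88 mm above the bench at cradle x = 0, y = 0; there, fingers reaching over 18 mm below its centre meet the lower cylinders: grip it about 10 mm above its centre.
- board: Plywood board 140 x 90 x 12 mm, fixed, origin under its centre, with two 4 mm battens along its x axis, between which the third cylinder lies along x.
- dish_rim (a point): shallow round glass dish, 150 mm across and 22 mm high; the point is the centre of its rim
- prism_mid (a point): mortar test prism 160 x 40 x 40 mm lying on the bench; the point is its centre
- spoon_mid (a point): steel laboratory spoon, 170 mm long, lying on the bench in the middle; the point is its middle
- brush_mid (a point): bench brush, 190 mm long, lying on the bench; the point is its middle
- amber_mid (a point): amber glass reagent bottle, 72 mm across and 150 mm high, upright; the point is its centre
- flask_mid (a point): white plastic jar, 80 mm across and 130 mm high, upright; the point is its centre
- mould_mid (a point): empty upright steel cylinder mould on a 90 mm round foot, 110 mm high; the point is its centre

How it is judged:
By the outcome, as a careful person would: the job done as asked, in the order asked, and still so for the second after the job is handed in, with the robot touching nothing.
It also fails if it takes over 54 s, if anything falls off the work surface, if the arm or the gripper's body presses on something with over 40 N, if the wrist force passes 120 N, or if a joint passes its speed limit or range.

## Working session

There is one attempt and no reset: what is moved stays moved. The work goes in short steps, Python scripts to look and compute and a tool call to move; the robot and the scene stay as the last step left them, time stands still between calls to the robot, and variables do not carry over. Pictures are saved under pics/ and viewed, and the job is handed in when it is done.

Besides the shell and the picture viewer there is one more tool, called after "Emit:" by a JSON object that holds its "api" and its "payload". drive_tool: Moves the arm, as the interface text tells. Its arguments: {"type":"object","properties":{"commands":{"type":"array"},"newtons":{"type":"number"}},"required":["commands"]}

```bash
ls; mkdir -p pics; python3 - <<'E'
from rig import *
import cv2
print(observe())
for n in ["scene","top","wrist"]:
    im=read_camera(n); cv2.imwrite(f"pics/{n}0.png",im[:,:,::-1]); c=calibration(n); print(n,c)
E
```

```text
pics
{'time': 0.0, 'q': array([ 1.19480119,  0.53715949, -0.00445904,  1.53888069,  0.0025929 ,
        1.0672864 , -0.07121855]), 'joint_vel': array([ 2.11160200e-03, -3.50415310e-04,  4.73751966e-04, -1.23788418e-03,
       -4.07695598e-04,  6.71267873e-05, -1.10888536e-03]), 'joint_torque': array([ 1.40287971e-04, -5.83411038e+01,  1.04867801e+00, -2.59096563e+01,
        1.23160437e-02,  9.71678499e-03,  8.80109792e-05]), 'tcp_pos': array([ 0.19797861, -0.61849115,  0.25241423]), 'tcp_rot': array([ 9.88021761e-01,  1.54312195e-01, -1.87538876e-04, -8.43483665e-04]), 'contact_force': array([0.19490931, 0.43127672, 0.66424138]), 'wrist_torque': array([-0.04299011,  0.00627202, -0.0002066 ]), 'width': 0.08526893037275095}
scene {'fx': 448.21721538478704, 'fy': 448.21721538478704, 'cx': 324.963301098638, 'cy': 200.4836701174834, 'R': array([[-0.90721679,  0.42048779,  0.01215386],
       [ 0.3553473 ,  0.78149678, -0.51282656],
       [-0.2251355 , -0.46092602, -0.8584062 ]]), 't': array([ 0.4913294 , -0.16633755,  1.97590002])}
top {'fx': 386.8628483064559, 'fy': 386.8628483064559, 'cx': 320.8246186113891, 'cy': 200.558661707477, 'R': array([[ 1.82475097e-02, -9.99833278e-01,  6.67197897e-04],
       [-9.97355059e-01, -1.82492295e-02, -7.03551900e-02],
       [ 7.03556360e-02,  6.18373816e-04, -9.97521780e-01]]), 't': array([0.01270975, 0.54375966, 1.47816202])}
wrist {'fx': 304.2942495291742, 'fy': 304.2942495291742, 'cx': 325.06212270901136, 'cy': 197.41611607464918, 'R': array([[ 0.3049201 , -0.95237574, -0.00204611],
       [-0.91739991, -0.29429751,  0.26789249],
       [-0.25573648, -0.0798087 , -0.96344664]]), 't': array([-0.6483823 , -0.035344  ,  0.37859962])}
```

View pics/scene0.png

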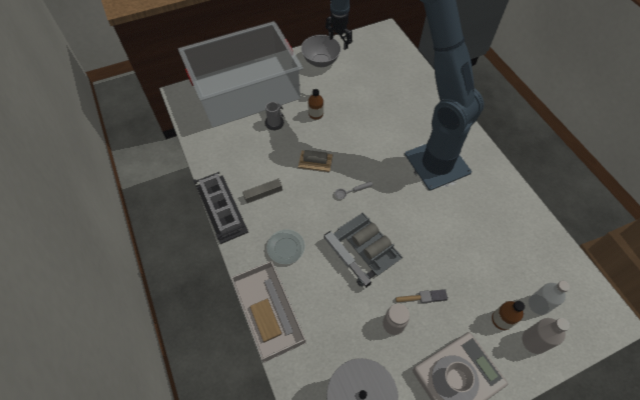

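View pics/top0.png

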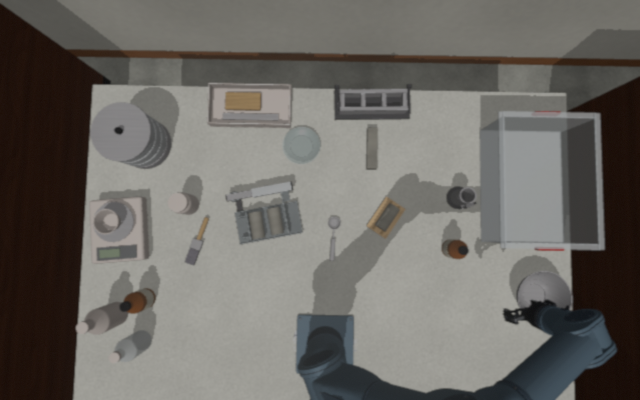

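View pics/wrist0.png

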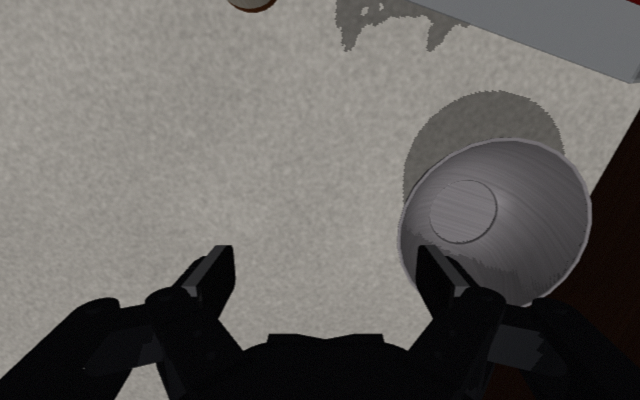

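```bash
cat > h.py <<'E'
import numpy as np, cv2
def ray(c,u,v):
    d=np.array([(u-c['cx'])/c['fx'],(v-c['cy'])/c['fy'],1.0]); R=np.array(c['R']); t=np.array(c['t'])
    return -R.T@t, R.T@d
def atz(c,u,v,z):
    o,d=ray(c,u,v); return o+d*(z-o[2])/d[2]
def proj(c,X):
    p=np.array(c['R'])@np.array(X)+np.array(c['t']); return np.array([c['fx']*p[0]/p[2]+c['cx'],c['fy']*p[1]/p[2]+c['cy']])
E
python3 - <<'E'
from rig import *
from h import *
H=dict(cradle=.03,sleeve=.045,snap_tip=.045,pinch=.045,stop_face=.045,cyl_a_center=.045,cyl_c_center=.0375,board=.012,amber_mid=.075,flask_mid=.065,mould_mid=.055,prism_mid=.02,dish_rim=.022,spoon_mid=.005,brush_mid=.015)
for cam in ["top","scene"]:
  c=calibration(cam)
  for n in list(H)[:8]+(list(H)[8:] if cam=="top" else []):
    for r in boxes_of(cam,n)[:3]:
        u,v=r['location'][0]*640,r['location'][1]*400
        print(cam,n,r['confidence'],round(u),round(v),atz(c,u,v,H[n]).round(4))
print(observe()['time'])
E
```

```text
top cradle 0.65 458 197 [ 0.5673 -0.5057  0.03  ]
top cradle 0.55 267 209 [0.5072 0.2272 0.03  ]
top sleeve 0.81 276 191 [0.5768 0.1957 0.045 ]
top pinch 0.87 266 213 [0.4917 0.2279 0.045 ]
top pinch 0.19 255 222 [0.4549 0.2693 0.045 ]
top stop_face 0.76 277 189 [0.5842 0.1912 0.045 ]
top cyl_a_center 0.58 255 227 [0.4368 0.268  0.045 ]
top cyl_c_center 0.8 386 218 [ 0.4796 -0.2269  0.0375]
top board 0.67 379 215 [ 0.4922 -0.2043  0.012 ]
top amber_mid 0.73 458 250 [ 0.3665 -0.487   0.075 ]
top amber_mid 0.51 459 198 [ 0.5573 -0.4911  0.075 ]
top flask_mid 0.92 184 202 [0.5242 0.5354 0.065 ]
top flask_mid 0.25 335 227 [ 0.441  -0.0332  0.065 ]
top mould_mid 0.95 459 199 [ 0.5576 -0.499   0.055 ]
top prism_mid 0.88 373 148 [ 0.7513 -0.1771  0.02  ]
top dish_rim 0.88 301 143 [0.7654 0.1054 0.022 ]
top dish_rim 0.47 265 210 [0.5036 0.2364 0.022 ]
top spoon_mid 0.55 331 231 [ 0.4282 -0.0205  0.005 ]
top brush_mid 0.61 194 246 [0.3611 0.5058 0.015 ]
scene cradle 0.64 359 252 [0.5122 0.2502 0.03  ]
scene cradle 0.53 285 246 [0.7623 0.1119 0.03  ]
scene sleeve 0.96 339 240 [0.5672 0.1815 0.045 ]
scene pinch 0.64 360 251 [0.5153 0.2551 0.045 ]
scene stop_face 0.75 340 239 [0.5615 0.1787 0.045 ]
scene stop_face 0.31 315 164 [ 0.5035 -0.1877  0.045 ]
scene cyl_a_center 0.75 377 249 [0.4504 0.2758 0.045 ]
scene cyl_c_center 0.52 316 154 [ 0.4731 -0.2371  0.0375]
scene board 0.74 316 165 [ 0.4899 -0.2016  0.012 ]
1.3
```

```bash
python3 - <<'E'
import cv2
a=cv2.imread("pics/top0.png")[165:255,215:415]; cv2.imwrite("pics/topz.png",cv2.resize(a,None,fx=4,fy=4,interpolation=cv2.INTER_CUBIC))
a=cv2.imread("pics/scene0.png")[200:300,310:420]; cv2.imwrite("pics/scenez.png",cv2.resize(a,None,fx=6,fy=6,interpolation=cv2.INTER_CUBIC))
E
```

```text
(no output)
```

View pics/topz.png

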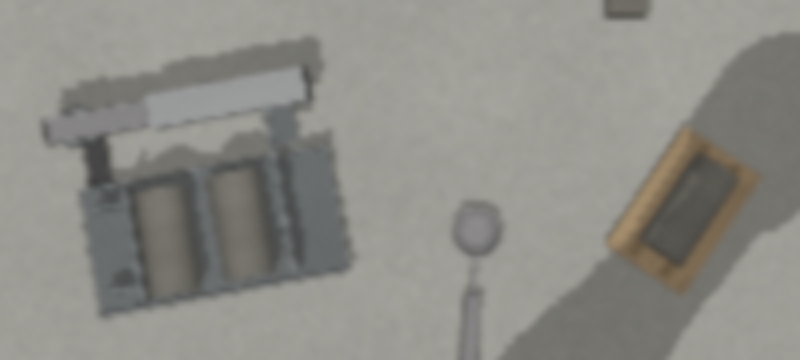

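View pics/scenez.png

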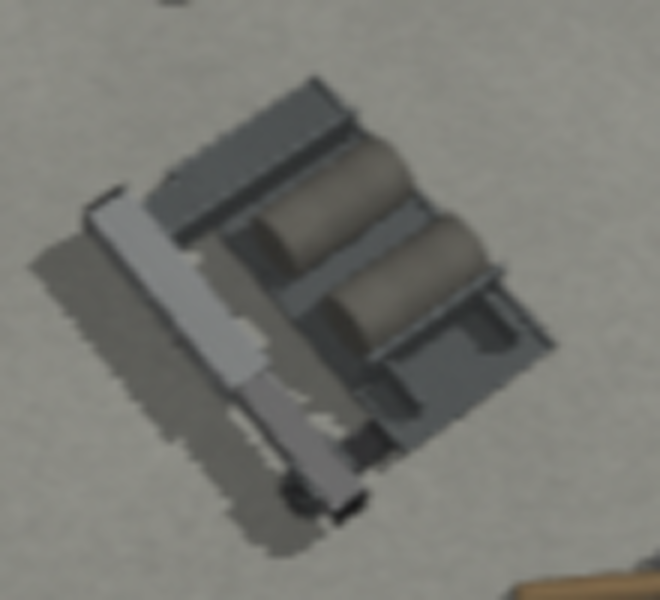

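```bash
python3 - <<'E'
from rig import *
from h import *
c=calibration("top")
P=lambda x,y,z: atz(c,215+x/4-.4,165+y/4-.4,z)
r=P(303,84,.0605); l=P(147,110,.0605); print(r,l,np.linalg.norm(r-l)); 
d=(l-r)/np.linalg.norm(l-r); print("y dir",d, np.degrees(np.arctan2(d[1],d[0])))
# deck corners z=.02
for p in [(103,315),(350,268)]: print(P(*p,.022))
# board corners z .012
for p in [(687,128),(761,175),(682,292),(610,242)]: print("b",P(*p,.012))
y=d; x=np.array([y[1],-y[0],0]); O=(l+r)/2+0.055*y-0.12*x; O[2]=0; print("O",O,"pinch",O+.12*x-.035*y)
print(np.linalg.norm(O[:2]))
s=observe(); cw=calibration("wrist"); 
from scipy.spatial.transform import Rotation as Ro
R=Ro.from_quat(s['tcp_rot']).as_matrix(); cam=-cw['R'].T@cw['t']
print("cam in tool",R.T@(cam-s['tcp_pos']),"\n",R.T@cw['R'].T,"\n",R)
E
```

```text
[0.59499103 0.13862092 0.0605    ] [0.56768126 0.2849778  0.0605    ] 0.14888303882649062
y dir [-0.18343102  0.98303258  0.        ] 100.56967098309956
[0.3732124  0.32801351 0.022     ]
[0.4224094  0.09237154 0.022     ]
b [ 0.56405001 -0.23206374  0.012     ]
b [ 0.5195799  -0.30420297  0.012     ]
b [ 0.40505197 -0.22824105  0.012     ]
b [ 0.45197698 -0.15823468  0.012     ]
O [0.45328353 0.24385443 0.        ] pinch [0.57766753 0.23146001 0.        ]
0.5147144273459673
cam in tool [ 0.06741498 -0.00056249 -0.12029601] 
 [[ 3.27502083e-05 -9.63472532e-01 -2.67807169e-01]
 [ 9.99999745e-01  2.22518857e-04 -6.78251473e-04]
 [ 7.13068809e-04 -2.67807079e-01  9.63472293e-01]] 
 [[ 9.52395984e-01  3.04863723e-01 -1.46484503e-05]
 [ 3.04863723e-01 -9.52395984e-01 -7.92283885e-07]
 [-1.41926639e-05 -3.71121311e-06 -1.00000000e+00]]
```

```bash
cat >> h.py <<'E'
from scipy.spatial.transform import Rotation as Ro
def yaw(Q):
    R=Ro.from_quat(Q).as_matrix(); return np.degrees(np.arctan2(R[1,0],R[0,0]))
def target(yd):
    a=np.radians(yd); x=np.array([np.cos(a),np.sin(a),0]); z=np.array([0,0,-1.]); y=np.cross(z,x)
    return np.column_stack([x,y,z])
def plan(p0,R0,p1,R1,n,grip,ease=True):
    """n rows, rounded, simulated forward; closed over rounding"""
    p=np.array(p0,float);R=R0.copy();rows=[]
    rv=Ro.from_matrix(R0.T@R1).as_rotvec()
    for k in range(1,n+1):
        s=k/n
        if ease and n>3: s=s-np.sin(2*np.pi*s)/(2*np.pi)*0.6
        pt=np.array(p0)+(np.array(p1)-p0)*s; Rt=R0@Ro.from_rotvec(rv*s).as_matrix()
        d=np.round(R.T@(pt-p)*1000,1); w=np.round(np.degrees(Ro.from_matrix(R.T@Rt).as_rotvec())/10,2)
        rows.append([*d.tolist(),*w.tolist(),grip]); p=p+R@d/1000; R=R@Ro.from_rotvec(np.radians(w*10)).as_matrix()
    print(str(rows).replace('-0.0,','0,').replace('.0,',',').replace('.0]',']'))
    print("max mm",max(np.linalg.norm(r[:3]) for r in rows),"deg",10*max(np.linalg.norm(r[3:6]) for r in rows),"end",p.round(4))
    return p,R
def go(s,p1,yd,n,grip,ease=True):
    return plan(s['tcp_pos'],Ro.from_quat(s['tcp_rot']).as_matrix(),np.array(p1),target(yd),n,grip,ease)
E
python3 - <<'E'
from rig import *
from h import *
s=observe()
go(s,[.46,-.24,.25],55,12,85)
E
```

```text
[[13, -10, 0.1, 0, 0, -0.13, 85], [17.9, -13.2, 0.2, 0, 0, -0.18, 85], [26.8, -18.4, 0.2, 0, 0, -0.27, 85], [37.7, -23.4, 0.3, 0, 0, -0.35, 85], [47.9, -25.8, 0.4, 0, 0, -0.44, 85], [55.2, -24.5, 0.4, 0, 0, -0.49, 85], [57.1, -19.7, 0.5, 0, 0, -0.49, 85], [52.9, -13.2, 0.4, 0, 0, -0.44, 85], [43.6, -7.5, 0.3, 0, 0, -0.36, 85], [32.3, -3.5, 0.2, 0, 0, -0.26, 85], [22.3, -1.3, 0.2, 0, 0, -0.18, 85], [16.4, -0.5, 0.1, 0, 0, -0.14, 85]]
max mm 60.40488390850528 deg 4.9 end [ 0.46 -0.24  0.25]
```

Emit:
{"api": "drive_tool", "payload": {"commands": [[13,-10,0,0,0,-0.13,85],[18,-13,0,0,0,-0.18,85],[27,-18,0,0,0,-0.27,85],[38,-23,0,0,0,-0.35,85],[48,-26,0,0,0,-0.44,85],[55,-25,0,0,0,-0.49,85],[57,-20,0,0,0,-0.49,85],[53,-13,0,0,0,-0.44,85],[44,-7,0,0,0,-0.36,85],[32,-4,0,0,0,-0.26,85],[22,-1,0,0,0,-0.18,85],[16,0,0,0,0,-0.14,85]]}}

```text
time: 2.8
tcp_pos: [0.4612, -0.2398, 0.2534]
tcp_rot: [0.886, 0.463, -0.0, 0.0]
contact_force: [-0.6, -0.1, -0.8]
width: 0.085
```

```bash
python3 - <<'E'
from rig import *
from h import *
import pickle
s=observe(); print(s['time'],s['tcp_pos'],yaw(s['tcp_rot']),s['contact_force'])
c=calibration("wrist"); im=read_camera("wrist"); cv2.imwrite("pics/w1.png",im[:,:,::-1]); pickle.dump(c,open("w1.pkl","wb"))
for n in ["board","cyl_c_center"]:
  for r in boxes_of("wrist",n): print(n,r)
go(s,[.545,.238,.23],100.6,13,85)
E
```

```text
2.8 [ 0.4611758  -0.23977192  0.2533582 ] 55.200450966203356 [-0.62178317 -0.09884564 -0.76989989]
board {'location': [0.5198, 0.324], 'confidence': 0.91}
[[14.3, -6.6, 0.8, 0, 0, -0.15, 85], [19, -8.2, 1, 0, 0, -0.19, 85], [27.5, -10.8, 1.4, 0, 0, -0.28, 85], [37.8, -12.8, 1.9, 0, 0, -0.37, 85], [48.3, -12.9, 2.4, 0, 0, -0.47, 85], [56, -10.1, 2.7, 0, 0, -0.53, 85], [59.3, -5.1, 2.9, 0, 0, -0.56, 85], [56.9, 0.6, 2.7, 0, 0, -0.53, 85], [49.6, 5.2, 2.4, 0, 0, -0.47, 85], [39.3, 7.4, 1.9, 0, 0, -0.37, 85], [28.6, 7.3, 1.4, 0, 0, -0.28, 85], [19.8, 6.1, 1, 0, 0, -0.19, 85], [14.9, 5.1, 0.8, 0, 0, -0.15, 85]]
max mm 59.589512500103574 deg 5.6000000000000005 end [0.545 0.238 0.23 ]
```

View pics/w1.png

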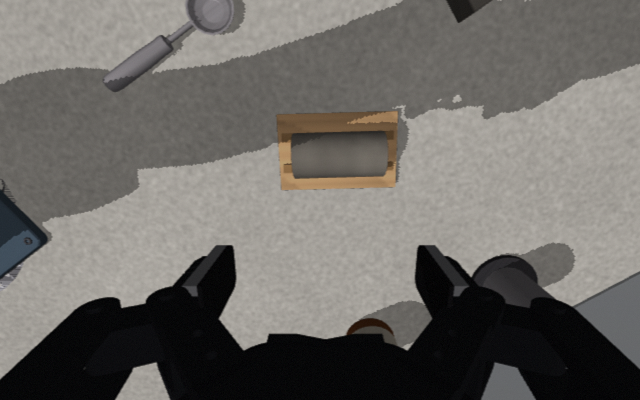

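Emit:
{"api": "drive_tool", "payload": {"commands": [[14,-7,1,0,0,-0.15,85],[19,-8,1,0,0,-0.19,85],[28,-11,1,0,0,-0.28,85],[38,-13,2,0,0,-0.37,85],[48,-13,2,0,0,-0.47,85],[56,-10,3,0,0,-0.53,85],[59,-5,3,0,0,-0.56,85],[57,1,3,0,0,-0.53,85],[50,5,2,0,0,-0.47,85],[39,7,2,0,0,-0.37,85],[29,7,1,0,0,-0.28,85],[20,6,1,0,0,-0.19,85],[15,5,1,0,0,-0.15,85]]}}

```text
time: 4.58
tcp_pos: [0.5444, 0.2384, 0.2302]
tcp_rot: [0.639, 0.769, -0.0, -0.0]
contact_force: [0.1, 0.4, 0.2]
width: 0.0851
```

```bash
python3 - <<'E'
from rig import *
from h import *
import pickle
s=observe(); print(s['time'],s['tcp_pos'],yaw(s['tcp_rot']),s['contact_force'])
c=calibration("wrist"); im=read_camera("wrist"); cv2.imwrite("pics/w2.png",im[:,:,::-1]); pickle.dump(c,open("w2.pkl","wb"))
for n in ["snap_tip","sleeve","stop_face","cyl_a_center","cradle"]:
  for r in boxes_of("wrist",n): print(n,[r['location'][0]*640,r['location'][1]*400],r['confidence'])
E
```

```text
4.575 [0.54439497 0.23838423 0.23017371] 100.5594515949683 [0.05131765 0.35591948 0.22663111]
sleeve [347.328, 237.67999999999998] 0.74
stop_face [346.496, 238.32] 0.7
cyl_a_center [231.80800000000002, 137.4] 0.57
cradle [295.104, 145.52] 0.58
```

View pics/w2.png

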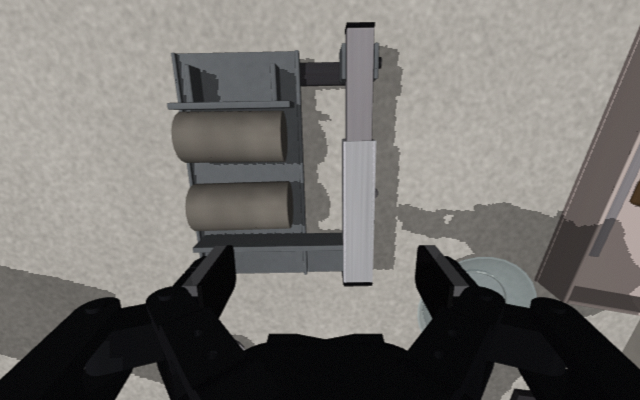

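```bash
python3 - <<'E'
import cv2
a=cv2.imread("pics/w2.png")[125:295,320:400]; 
z=cv2.resize(a,None,fx=4.6,fy=3.5,interpolation=cv2.INTER_CUBIC)
b=cv2.imread("pics/w1.png")[105:200,265:410]
z2=cv2.resize(b,None,fx=5,fy=5,interpolation=cv2.INTER_CUBIC)
z=cv2.resize(a,None,fx=3.5,fy=3.5,interpolation=cv2.INTER_CUBIC)
cv2.imwrite("pics/w2z.png",z); cv2.imwrite("pics/w1z.png",z2)
g=cv2.cvtColor(cv2.imread("pics/w2.png"),cv2.COLOR_BGR2GRAY).astype(int)
for v in [150,170,190,192,194,210,250]: print(v,g[v,335:385])
print(g[130:150,360]); print(g[270:292,360])
E
```

```text
150 [178 180 176 174 169 168 142  93 138 188 179 161 161 163 161 164 165 166
 164 163 160 160 161 163 165 164 162 160 162 163 165 164 161 159 161 162
 162 165 174 175 156 128 114 114 112 110 111 109 112 112]
170 [164 168 171 174 175 174 149  93 134 185 179 162 162 163 164 165 166 165
 162 162 160 161 162 164 165 164 160 159 162 163 164 162 157 157 158 161
 161 163 171 170 143 110 109 110 110 107 106 107 106 107]
190 [171 171 171 171 174 173 150  99 133 184 178 163 163 164 164 166 164 163
 163 163 164 164 163 164 165 162 159 161 166 165 162 157 155 155 160 160
 162 168 172 151  96  63  83 108 112 112 110 111 111 111]
192 [164 164 165 166 170 170 148  98 128 181 178 163 162 164 165 165 165 162
 162 165 162 162 165 164 164 163 158 160 165 165 162 157 154 155 159 161
 163 166 168 144  91  71  71  90 109 110 111 113 113 110]
194 [169 169 171 173 176 174 149  99 133 184 179 163 163 165 166 166 165 163
 164 164 164 163 163 164 164 161 160 160 165 164 161 156 153 156 160 161
 160 161 162 141  93  73  72  91 107 110 109 112 112 109]
210 [171 170 168 168 167 168 148 109 135 181 178 166 163 164 165 166 164 162
 164 166 166 165 164 163 164 162 159 162 165 162 160 154 153 156 162 163
 159 159 161 141 115 110 111 109 107 105 101 101 101 103]
250 [ 83  83  82  83  84  81  84  90 134 179 177 161 161 162 163 164 161 161
 166 167 165 164 161 165 164 161 161 164 163 161 159 157 158 161 163 159
 162 157 134 110 109 108 108 107 104 105 106 107 106 109]
[132 131 131 131 131 131 131 132 133 130 133 155 165 165 166 165 165 165
 166 166]
[161 162 160 161 161 161 162 161 161 165 164 155  63  11   9  42 127 162
 161 160 160 163]
```

View pics/w2z.png

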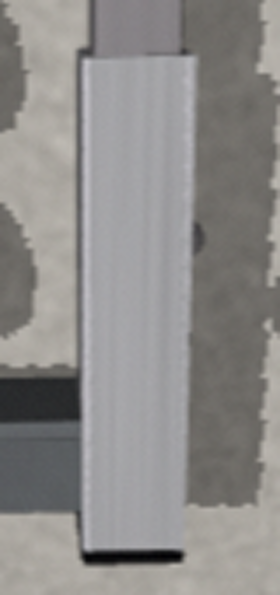

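View pics/w1z.png

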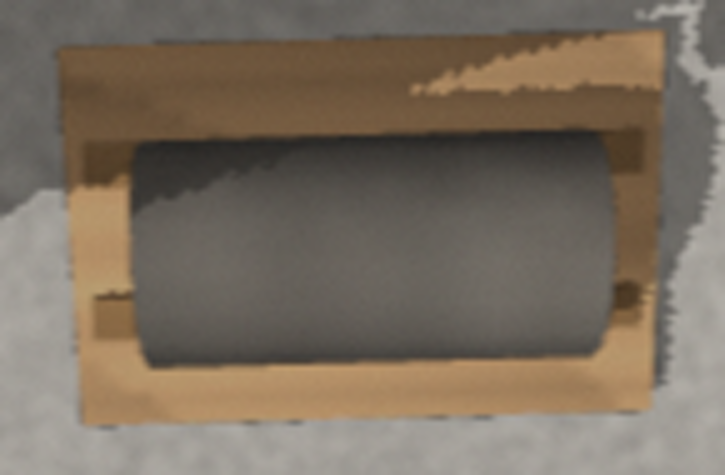

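```bash
cat > fit.py <<'E'
from h import *
import pickle
from scipy.optimize import least_squares
def cradle(c,obs,x0):
    # obs: list of (local xyz, uv)
    def T(p,X): a=p[2]; return np.array([p[0]+X[0]*np.cos(a)-X[1]*np.sin(a),p[1]+X[0]*np.sin(a)+X[1]*np.cos(a),X[2]])
    f=lambda p: np.concatenate([proj(c,T(p,X))-uv for X,uv in obs])
    r=least_squares(f,x0); return r.x,r.fun
def cylhull(c,p,zc):
    a=p[2]; ax=np.array([np.cos(a),np.sin(a),0]); n=np.array([-ax[1],ax[0],0]); C=np.array([p[0],p[1],zc])
    t=np.linspace(0,2*np.pi,180)
    pts=[proj(c,C+s*.05*ax+.025*(np.cos(k)*n+np.sin(k)*np.array([0,0,1]))) for s in (-1,1) for k in t]
    return cv2.convexHull(np.array(pts,np.float32))[:,0]
def hit(h,o,d): # farthest distance of ray from o in dir d to hull
    b=None
    for i in range(len(h)):
        p,q=h[i],h[(i+1)%len(h)]; M=np.column_stack([d,p-q]); 
        if abs(np.linalg.det(M))<1e-9: continue
        s,t=np.linalg.solve(M,p-o)
        if -1e-9<=t<=1+1e-9 and s>0: b=s if b is None else max(b,s)
    return b if b is not None else 0
def cylfit(c,obs,x0,zc):
    # obs: (pixel on silhouette); interior point o; residual along ray
    o=np.mean(obs,axis=0)
    def f(p):
        h=cylhull(c,p,zc); r=[]
        for u in obs:
            d=np.array(u)-o; L=np.linalg.norm(d); r.append(hit(h,o,d/L)-L)
        return np.array(r)
    r=least_squares(f,x0,diff_step=1e-4); return r.x,r.fun
E
python3 - <<'E'
from fit import *
c=pickle.load(open("w2.pkl","rb"))
obs=[((.1045,.02,.0605),(342.8,140.6)),((.1355,.02,.0605),(375.9,141)),((.1045,-.13,.0605),(342.8,281.5)),((.1355,-.13,.0605),(372.8,281.5)),((.1415,-.035,.045),(378.2,192.8))]
p,f=cradle(c,obs,[.4533,.2439,.184]); print(p,np.degrees(p[2]),f.round(1))
c1=pickle.load(open("w1.pkl","rb"))
ob=[(-.07,-.045),(-.07,.045),(.07,.045),(.07,-.045)]
uv=[(281.6,190),(277,114.6),(397.8,111),(395.6,187)]
for k in range(4):
  pb,fb=cradle(c1,[((*ob[i],.012),uv[(i+k)%4]) for i in range(4)],[.485,-.23,-.58]); print(k,pb,np.degrees(pb[2]),fb.round(1))
P=lambda x,y:(265+x/5-.4,105+y/5-.4)
S=[P(200,143),P(350,139),P(540,134),P(613,240),P(132,215),P(200,365),P(350,361),P(550,356)]
x,r=cylfit(c1,S,[.485,-.23,np.radians(-33.5)],.0375); print("C",x,np.degrees(x[2]),r.round(1))
E
```

```text
[0.45418211 0.24333335 0.20212948] 11.5811661700886 [ 0.2  0.1  0.1 -0.9  0.5  0.9 -0.6  0.5 -0.3 -0.3]
0 [ 0.48626948 -0.22890015 -0.57961957] -33.20975501374873 [-0.2  0.4 -0.8 -0.3  0.7 -0.2  0.2  0.3]
1 [ 0.48425493 -0.23218137 -2.14530897] -122.91714963797267 [ 19.8 -20.2 -21.1 -19.3 -20.3  23.1  21.7  22.4]
2 [ 0.48626948 -0.22890015 -3.72121222] -213.20975492192855 [ 0.7 -0.2  0.2  0.3 -0.2  0.4 -0.8 -0.3]
3 [ 0.4842549  -0.23218135  0.99628155] 57.08272788238917 [-20.3  23.1  21.7  22.4  19.8 -20.2 -21.1 -19.3]
C [ 0.48565257 -0.22844941 -0.58170231] -33.32908746566532 [1.3 0.7 1.3 0.9 0.9 1.4 0.8 1.5]
```

```bash
python3 - <<'E'
from rig import *
from h import *
s=observe()
go(s,[.5788,.2331,.115],101.5,5,60)
E
```

```text
[[-1, 3.6, 12.6, 0, 0, -0.01, 60], [-2, 7.7, 27, 0, 0, -0.03, 60], [-2.9, 10.3, 36, 0, 0, -0.04, 60], [-2.1, 7.7, 27, 0, 0.01, -0.02, 60], [-1.1, 3.5, 12.6, 0, 0, -0.02, 60]]
max mm 37.556623916427846 deg 0.4 end [0.5788 0.2331 0.115 ]
```

Emit:
{"api": "drive_tool", "payload": {"commands": [[-1,4,13,0,0,-0.01,60],[-2,8,27,0,0,-0.03,60],[-3,10,36,0,0,-0.03,60],[-2,8,27,0,0,-0.02,60],[-1,3,12,0,0,-0.01,60]]}}

```text
time: 5.5
tcp_pos: [0.5782, 0.2334, 0.1128]
tcp_rot: [0.633, 0.774, -0.001, -0.001]
contact_force: [-0.7, -1.0, -0.0]
width: 0.0598
```

```bash
python3 - <<'E'
from rig import *
from h import *
import pickle
s=observe(); print(s['time'],s['tcp_pos'],yaw(s['tcp_rot']),s['contact_force'],s['width'])
c=calibration("wrist"); im=read_camera("wrist"); cv2.imwrite("pics/w3.png",im[:,:,::-1]); pickle.dump(c,open("w3.pkl","wb"))
E
```

```text
5.5 [0.57823968 0.23336685 0.11284827] 101.3961809207592 [-0.73320358 -0.99108318 -0.01946357] 0.05984819096440249
```

View pics/w3.png

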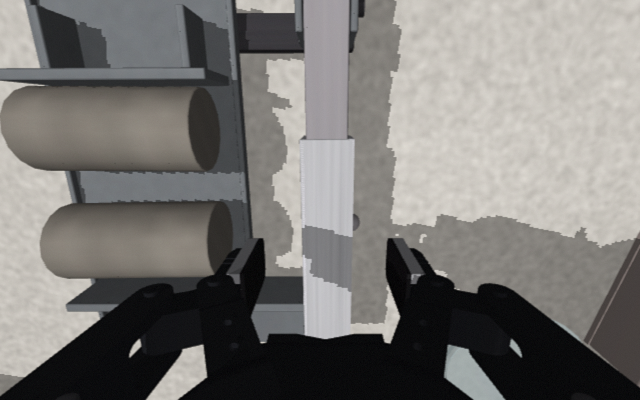

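```bash
python3 - <<'E'
from fit import *
g=cv2.cvtColor(cv2.imread("pics/w3.png"),cv2.COLOR_BGR2GRAY).astype(int)
for v in [150,215,220,225,320]: print(v,g[v,294:312],g[v,345:364])
print(g[130:145,327])
c=pickle.load(open("w3.pkl","rb"))
a=np.radians(11.58);x=np.array([np.cos(a),np.sin(a),0]);y=np.array([-x[1],x[0],0]);O=np.array([.45418,.24333,0])
Pj=lambda X,Y,Z: proj(c,O+X*x+Y*y+[0,0,Z]).round(1)
print(Pj(.1045,.02,.0605),Pj(.1355,.02,.0605),Pj(.1415,-.035,.045)); print(Pj(.1045,-.09,.0605),Pj(.1355,-.09,.0605))
print(Pj(.05,.0515,.062),Pj(-.05,.0515,.062))
E
```

```text
150 [202 200 199 198 198 193 192 198 198 195 193 191 190 193 195 194 193 193] [193 193 193 192 190 188 189 193 191 161 134 133 133 131 132 132 132 132
 135]
215 [196 195 194 193 193 191 177 170 197 213 204 191 194 192 192 196 194 195] [192 192 189 190 191 192 192 161  90  61  63  83 110 124 129 131 135 134
 133]
220 [196 195 196 196 199 200 201 200 199 202 202 198 193 192 193 195 195 194] [191 189 188 190 194 192 194 165 107  87  86  83  78  77 102 133 134 133
 131]
225 [201 203 205 207 207 205 203 196 198 205 179 132 156 184 187 188 189 188] [193 189 189 190 192 194 194 168 113  96  94  90  85  88 113 135 135 132
 132]
320 [110 112 112 112 111 112 113 112 112 116 160 204 204 189 186 188 190 191] [191 194 194 193 191 168 128 124 122 125 125 126 126 126 127 127 130 130
 130]
[158 159 158 158 158 158 158 158 154 144 189 198 196 196 195]
[299.  138.5] [354.5 138.3] [359.6 221.5]
[303.4 308.8] [350.7 308.8]
[193.8  78.4] [ 4.6 79.1]
```

Emit:
{"api": "drive_tool", "payload": {"commands": [[0,0,10,0,0,0,60],[0,0,20,0,0,0,60],[0,0,20,0,0,0,60],[0,0,12,0,0,0,60],[0,0,3,0,0,0,60],[0,0,0,0,0,0,45]]}}

```text
time: 6.3
tcp_pos: [0.5788, 0.2349, 0.0503]
tcp_rot: [0.633, 0.774, 0.0, -0.0]
contact_force: [0.4, 1.1, -0.1]
width: 0.0453
```

Emit:
{"api": "drive_tool", "payload": {"commands": [[-1.5,0,2,0,0,0,40],[0,0,0,0,0,0,35],[0,0,0,0,0,0,25],[0,0,0,0,0,0,25],[0,0,0,0,0,0,25]], "newtons": 60}}

```text
time: 6.92
tcp_pos: [0.5791, 0.2336, 0.0495]
tcp_rot: [0.633, 0.774, 0.0, 0.0]
contact_force: [-1.8, 0.2, 8.0]
width: 0.0303
```

```bash
python3 - <<'E'
from rig import *
from h import *
import pickle
s=observe(); print(s['time'],s['tcp_pos'],yaw(s['tcp_rot']),s['contact_force'],s['width'])
c=calibration("wrist"); im=read_camera("wrist"); cv2.imwrite("pics/w4.png",im[:,:,::-1])
E
```

```text
6.925 [0.57913415 0.23357015 0.04945675] 101.45596833013202 [-1.76139897  0.19984928  8.04224728] 0.030261392188278485
```

View pics/w4.png

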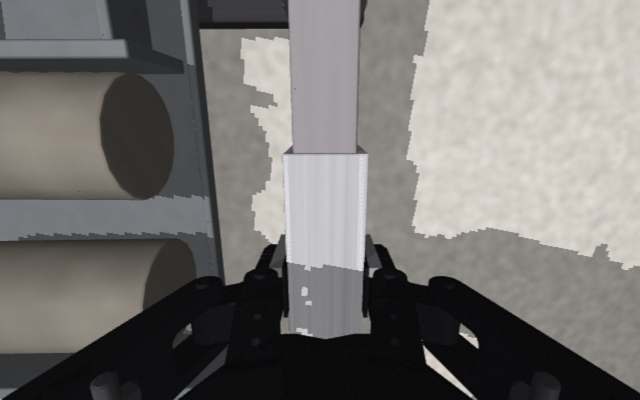

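Emit:
{"api": "drive_tool", "payload": {"commands": [[2,0,0,0,0,0,25],[3,0,0,0,0,0,25],[3,0,0,0,0,0,25],[3,0,0,0,0,0,25],[3,0,0,0,0,0,25]]}}

```text
time: 7.6
tcp_pos: [0.5783, 0.2378, 0.0493]
tcp_rot: [0.635, 0.773, -0.005, 0.005]
contact_force: [-1.5, -19.8, 18.5]
width: 0.0303
```

```bash
python3 - <<'E'
from rig import *
from h import *
s=observe(); print(s['time'],s['tcp_pos'],yaw(s['tcp_rot']),s['contact_force'],s['width'])
im=read_camera("wrist"); cv2.imwrite("pics/w5.png",im[:,:,::-1])
E
```

```text
7.6 [0.57826951 0.23778442 0.04931006] 101.21350981999103 [ -1.52817724 -19.78413951  18.53768261] 0.030339722021858223
```

View pics/w5.png

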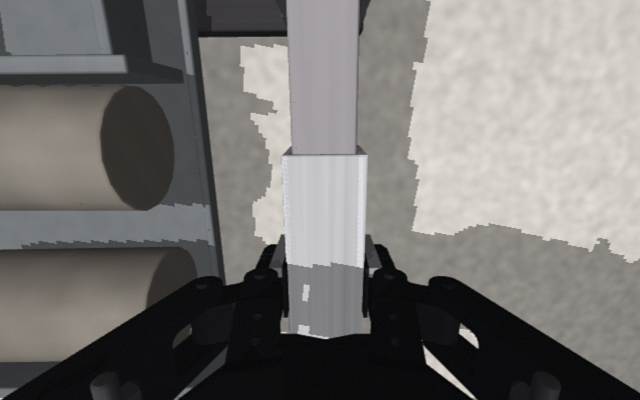

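Emit:
{"api": "drive_tool", "payload": {"commands": [[2,0,-1,0,0,0,25],[2,0,0,0,0,0,25]]}}

```text
time: 7.9
tcp_pos: [0.5763, 0.2472, 0.0494]
tcp_rot: [0.634, 0.773, -0.002, 0.002]
contact_force: [0.8, -5.0, 4.2]
width: 0.03
```

```bash
python3 - <<'E'
from rig import *
from h import *
s=observe(); print(s['time'],s['tcp_pos'],yaw(s['tcp_rot']),s['contact_force'],s['wrist_torque'],s['width'])
E
```

```text
7.9 [0.57631532 0.2471874  0.0494317 ] 101.31609713209797 [ 0.84692575 -4.96512527  4.2457213 ] [-1.41447823 -0.44058136 -0.11415871] 0.02999387568487883
```

Emit:
{"api": "drive_tool", "payload": {"commands": [[3,0,0,0,0,0,25],[3,0,0,0,0,0,25],[3,0,0,0,0,0,25],[3,0,0,0,0,0,25],[3,0,0,0,0,0,25],[2,0,0,0,0,0,25]]}}

```text
time: 8.65
tcp_pos: [0.5722, 0.2671, 0.0494]
tcp_rot: [0.633, 0.774, -0.0, 0.0]
contact_force: [1.5, -1.9, 2.0]
width: 0.0305
```

```bash
python3 - <<'E'
from rig import *
from h import *
s=observe(); print(s['time'],s['tcp_pos'],yaw(s['tcp_rot']),s['contact_force'],s['wrist_torque'],s['width'])
im=read_camera("wrist"); cv2.imwrite("pics/w6.png",im[:,:,::-1])
E
```

```text
8.65 [0.57219267 0.2671092  0.04943425] 101.42772403523436 [ 1.4989923  -1.92097533  2.00026291] [-0.89213975 -0.29020553 -0.17517934] 0.03046429324310622
```

View pics/w6.png

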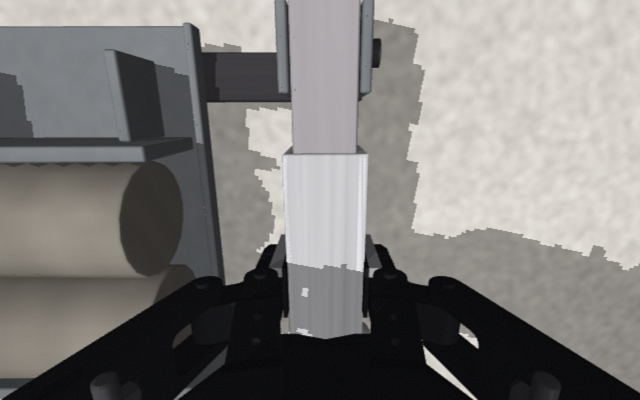

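Emit:
{"api": "drive_tool", "payload": {"commands": [[1,0,0,0,0,0,25],[1,0,0,0,0,0,25],[1,0,0,0,0,0,25],[1,0,0,0,0,0,25]]}}

```text
time: 9.2
tcp_pos: [0.5718, 0.2691, 0.0494]
tcp_rot: [0.633, 0.774, -0.001, 0.001]
contact_force: [1.3, -8.8, 8.6]
width: 0.0303
```

```bash
python3 - <<'E'
from rig import *
from h import *
s=observe(); print(s['time'],s['tcp_pos'],yaw(s['tcp_rot']),s['contact_force'],s['wrist_torque'],s['width'])
E
```

```text
9.2 [0.57177795 0.26910326 0.04940184] 101.39009384301079 [ 1.32536462 -8.75809965  8.63032608] [-2.02528657 -0.24296417 -0.04382897] 0.030306777700854305
```

Emit:
{"api": "drive_tool", "payload": {"commands": [[-2,0,0,0,0,0,25],[-3,0,0,0,0,0,25],[-3,0,0,0,0,0,25]]}}

```text
time: 9.57
tcp_pos: [0.5723, 0.2666, 0.0495]
tcp_rot: [0.632, 0.775, 0.002, -0.001]
contact_force: [0.7, 8.5, -0.6]
width: 0.0302
```

```bash
python3 - <<'E'
from rig import *
from h import *
s=observe(); print(s['time'],s['tcp_pos'],yaw(s['tcp_rot']),s['contact_force'],s['wrist_torque'],s['width'])
E
```

```text
9.575 [0.5723071  0.26660742 0.04947277] 101.5426960117864 [ 0.71381395  8.52598258 -0.63522434] [ 1.29708646  0.00498569 -0.15598191] 0.030227150502388826
```

Emit:
{"api": "drive_tool", "payload": {"commands": [[3,0,0,0,0,0,25],[1,0,0,0,0,0,60],[0,0,0,0,0,0,60],[0,0,0,0,0,0,60],[0,0,-12,0,0,0,60],[0,0,-30,0,0,0,60],[0,0,-45,0,0,0,60],[0,0,-50,0,0,0,70],[0,0,-30,0,0,0,80],[0,0,-10,0,0,0,85]]}}

```text
time: 10.82
tcp_pos: [0.5729, 0.2681, 0.2291]
tcp_rot: [0.633, 0.774, 0.002, 0.001]
contact_force: [0.2, 0.2, -0.4]
width: 0.0851
```

```bash
python3 - <<'E'
from rig import *
from h import *
import pickle
s=observe(); print(s['time'],s['tcp_pos'],yaw(s['tcp_rot']),s['contact_force'],s['wrist_torque'],s['width'])
c=calibration("wrist");im=read_camera("wrist"); cv2.imwrite("pics/w7.png",im[:,:,::-1]);pickle.dump(c,open("w7.pkl","wb"))
im=read_camera("scene");cv2.imwrite("pics/s7.png",cv2.resize(im[200:300,310:420,::-1],None,fx=5,fy=5,interpolation=cv2.INTER_CUBIC))
E
```

```text
10.825 [0.5729344  0.2681477  0.22905536] 101.44434999727997 [ 0.18486641  0.15365817 -0.42674799] [-0.02117286  0.01527406  0.01062368] 0.08507356720661378
```

View pics/w7.png

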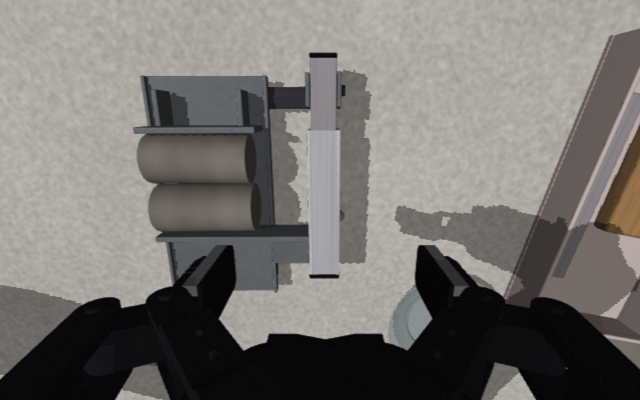

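```bash
python3 - <<'E'
from fit import *
c=pickle.load(open("w7.pkl","rb"))
im=cv2.imread("pics/w7.png")
p=np.array([.45418,.24333,np.radians(11.58)])
def T(X): a=p[2]; return np.array([p[0]+X[0]*np.cos(a)-X[1]*np.sin(a),p[1]+X[0]*np.sin(a)+X[1]*np.cos(a),X[2]])
for n,X in dict(sl1=(.1045,.055,.0605),sl2=(.1355,.055,.0605),sl3=(.1355,-.095,.0605),but=(.1415,-.035,.045)).items(): print(n,proj(c,T(X)).round(1))
z=cv2.resize(im[60:300,120:360],None,fx=2.4*1,fy=2.4)
k=2.4
big=cv2.resize(im[65:285,125:355],None,fx=3.4,fy=2.7) 
k=2.6; big=cv2.resize(im[65:290,125:355],None,fx=k,fy=k,interpolation=cv2.INTER_CUBIC)
for yc in (.0265,-.0245):
    C=T((0,yc,.045)); h=cylhull(c,[C[0],C[1],p[2]],.045)
    cv2.polylines(big,[np.int32((h-[125,65]+.5)*k)],True,(0,0,255),1)
for n,X in dict(sl1=(.1045,.055,.0605),sl2=(.1355,.055,.0605),sl3=(.1355,-.095,.0605),but=(.1415,-.035,.045)).items():
    q=(proj(c,T(X))-[125,65]+.5)*k; cv2.circle(big,tuple(int(v) for v in q),3,(0,255,0),1)
cv2.imwrite("pics/w7z.png",big)
E
```

```text
sl1 [306.6 128.7]
sl2 [340.  128.7]
sl3 [338.5 273.7]
but [344.  215.3]
```

View pics/w7z.png

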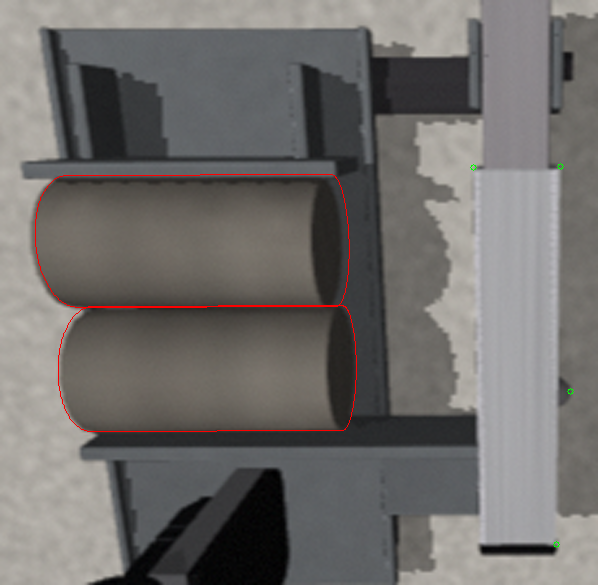

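View pics/s7.png

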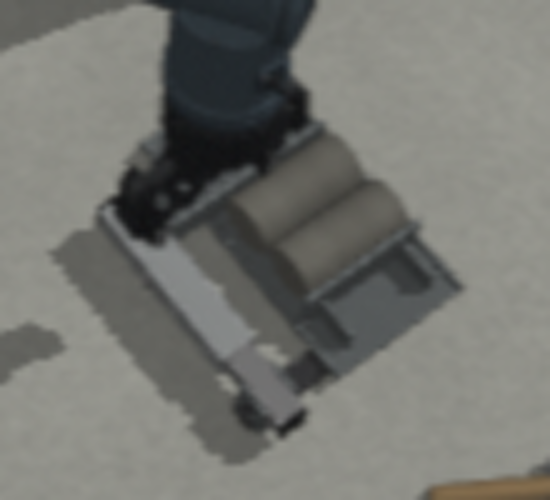

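```bash
python3 - <<'E'
from rig import *
from h import *
s=observe(); print(s['q'].round(2))
p,R=s['tcp_pos'],Ro.from_quat(s['tcp_rot']).as_matrix()
p,R=plan(p,R,np.array([.51,.02,.23]),target(35),8,85,False)
p,R=plan(p,R,np.array([.4857,-.2284,.18]),target(-33.3),8,85,False)
E
```

```text
[-0.11  0.6  -0.58  1.59  0.36  1.06 -0.59]
[[-28.8, -13.8, -0.4, 0, 0, 0.83, 85], [-30.5, -9.5, -0.4, 0, 0, 0.83, 85], [-31.5, -5, -0.4, 0, 0, 0.83, 85], [-31.9, -0.3, -0.4, 0, 0, 0.83, 85], [-31.7, 4.2, -0.3, 0, 0, 0.83, 85], [-30.7, 8.8, -0.4, 0, -0.01, 0.83, 85], [-29.1, 13, -0.4, 0, 0, 0.83, 85], [-26.9, 17.2, -0.3, 0.01, 0, 0.83, 85]]
max mm 31.978430230391236 deg 8.300602387778852 end [0.51 0.02 0.23]
[[-20.3, 23.7, 6.2, 0, 0, 0.85, 85], [-16.6, 26.4, 6.3, 0, 0, 0.86, 85], [-12.5, 28.6, 6.2, 0, 0, 0.85, 85], [-8.1, 30.1, 6.3, 0, 0, 0.86, 85], [-3.4, 31, 6.2, 0, 0, 0.85, 85], [1.1, 31.2, 6.2, 0, 0, 0.86, 85], [5.8, 30.7, 6.3, 0, 0, 0.85, 85], [10.2, 29.5, 6.2, 0, 0, 0.85, 85]]
max mm 31.871931224825396 deg 8.6 end [ 0.4857 -0.2284  0.18  ]
```

Emit:
{"api": "drive_tool", "payload": {"commands": [[-29,-14,0,0,0,0.83,85],[-31,-9,0,0,0,0.83,85],[-31,-5,0,0,0,0.83,85],[-32,0,0,0,0,0.83,85],[-32,4,0,0,0,0.83,85],[-31,9,0,0,0,0.83,85],[-29,13,0,0,0,0.83,85],[-27,17,0,0,0,0.83,85],[-20,24,5,0,0,0.85,85],[-17,26,6,0,0,0.86,85],[-12,29,6,0,0,0.85,85],[-8,30,6,0,0,0.86,85],[-3,31,6,0,0,0.85,85],[1,31,6,0,0,0.86,85],[6,31,6,0,0,0.85,85],[10,29,6,0,0,0.85,85],[0,0,0,0,0,0,85]]}}

```text
time: 13.05
tcp_pos: [0.4845, -0.2313, 0.1773]
tcp_rot: [0.957, -0.289, -0.002, 0.001]
contact_force: [-0.9, 0.9, 0.6]
width: 0.0854
```

```bash
python3 - <<'E'
from rig import *
from h import *
import pickle
s=observe(); print(s['time'],s['tcp_pos'],yaw(s['tcp_rot']),s['contact_force'],s['q'].round(2))
print(Ro.from_quat(s['tcp_rot']).as_matrix()[:,2])
c=calibration("wrist");im=read_camera("wrist"); cv2.imwrite("pics/w8.png",im[:,:,::-1]);pickle.dump(c,open("w8.pkl","wb"))
E
```

```text
13.05 [ 0.48451405 -0.23133146  0.17731646] -33.54021609362633 [-0.90661291  0.87871065  0.6178107 ] [ 0.34  0.45  0.02  1.9  -0.01  0.8  -1.78]
[-4.09508142e-03 -6.36185575e-04 -9.99991413e-01]
```

View pics/w8.png

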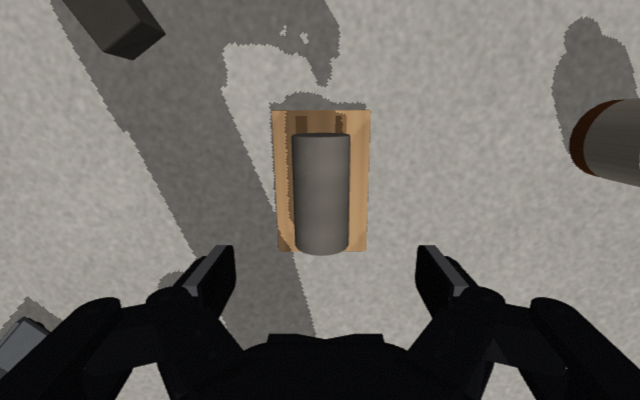

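```bash
python3 - <<'E'
from fit import *
from rig import *
c=pickle.load(open("w8.pkl","rb")); im=cv2.imread("pics/w8.png"); g=cv2.cvtColor(im,cv2.COLOR_BGR2GRAY).astype(int)
S=[(293.3,150),(293.8,190),(294.5,235),(350,150),(349.5,190),(349,235),(322,133.5),(322,254)]
x,r=cylfit(c,S,[.4857,-.2284,np.radians(-33.3)],.0375); print("C",x,np.degrees(x[2]),r.round(1))
k=4; o=np.array([262,100]); big=cv2.resize(im[100:265,262:382],None,fx=k,fy=k,interpolation=cv2.INTER_CUBIC)[:600]
cv2.polylines(big,[np.int32((cylhull(c,x,.0375)-o+.5)*k)],True,(0,0,255),1)
cv2.imwrite("pics/w8z.png",cv2.resize(big,None,fx=.9,fy=.9))
s=observe(); go(s,[x[0],x[1],.0505],np.degrees(x[2]),6,85)
E
```

```text
C [ 0.4858499  -0.22893482 -0.58733466] -33.65179723526889 [2.2 0.6 0.1 2.2 0.7 0.1 1.8 1.9]
[[0, -0.1, 10.7, 0, 0, 0, 85], [0.1, -0.1, 21.2, 0, 0, 0.01, 85], [0.2, -0.3, 31.7, 0, 0.01, 0.01, 85], [0.1, -0.2, 31.7, 0.01, 0, 0.01, 85], [0, -0.1, 21.2, 0, 0.01, 0, 85], [0, 0, 10.7, 0, 0, 0, 85]]
max mm 31.702050406874317 deg 0.1414213562373095 end [ 0.4858 -0.229   0.0505]
```

View pics/w8z.png

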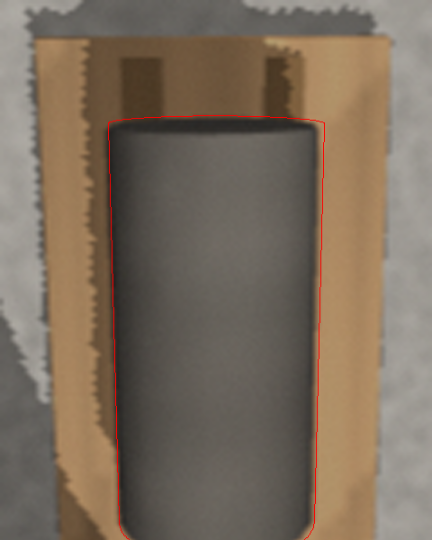

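Emit:
{"api": "drive_tool", "payload": {"commands": [[0,0,11,0,0,0,85],[0,0,21,0,0,0.01,85],[0,-1,32,0,0.01,0.01,85],[0,0,32,0.01,0,0,85],[0,0,21,0,0,0,85],[0,0,10,0,0,0,85],[0,0,0,0,0,0,85]]}}

```text
time: 13.98
tcp_pos: [0.4871, -0.2273, 0.0517]
tcp_rot: [0.958, -0.287, 0.0, -0.001]
contact_force: [0.3, -0.5, 0.9]
width: 0.0849
```

```bash
python3 - <<'E'
from rig import *
from h import *
import pickle
s=observe(); print(s['time'],s['tcp_pos'],yaw(s['tcp_rot']),s['contact_force'])
print(Ro.from_quat(s['tcp_rot']).as_matrix()[:,2])
c=calibration("wrist");im=read_camera("wrist"); cv2.imwrite("pics/w9.png",im[:,:,::-1])
E
```

```text
13.975 [ 0.48710634 -0.2272768   0.05168056] -33.37923019197551 [ 0.25228582 -0.47488235  0.9143091 ]
[ 0.00124272  0.0012964  -0.99999839]
```

View pics/w9.png

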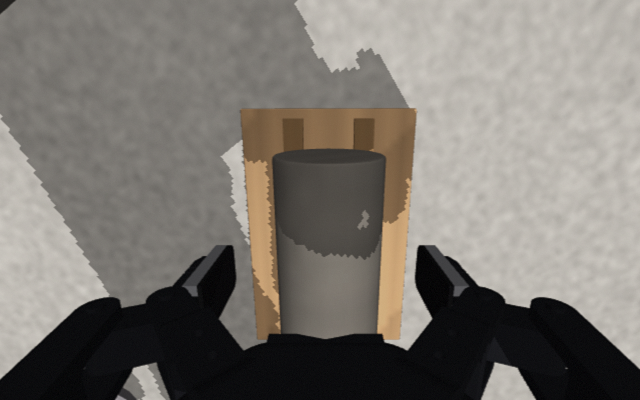

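Emit:
{"api": "drive_tool", "payload": {"commands": [[0,2,1,0,0,0.02,70],[0,0,0,0,0,0,60],[0,0,0,0,0,0,54],[0,0,0,0,0,0,44],[0,0,0,0,0,0,40],[0,0,0,0,0,0,40]], "newtons": 45}}

```text
time: 14.78
tcp_pos: [0.487, -0.2292, 0.0521]
tcp_rot: [0.957, -0.289, 0.002, -0.001]
contact_force: [-0.4, 2.2, 6.6]
width: 0.0485
```

Emit:
{"api": "drive_tool", "payload": {"commands": [[0,0,0,0,0,0,56],[0,0,0,0,0,0,58],[0,0,3,0,0,0,58],[0,0,2,0,0,0,58],[0,0,0,0,0,0,44],[0,0,0,0,0,0,40],[0,0,0,0,0,0,40]], "newtons": 45}}

```text
time: 15.65
tcp_pos: [0.4866, -0.229, 0.0463]
tcp_rot: [0.957, -0.289, 0.001, -0.001]
contact_force: [0.6, 3.9, 1.3]
width: 0.0487
```

```bash
python3 - <<'E'
from rig import *
from h import *
s=observe(); print(s['time'],s['tcp_pos'],yaw(s['tcp_rot']),s['contact_force'],s['width'])
print(Ro.from_quat(s['tcp_rot']).as_matrix()[:,2])
c=calibration("wrist");im=read_camera("wrist"); cv2.imwrite("pics/w10.png",im[:,:,::-1])
E
```

```text
15.65 [ 0.48664119 -0.22898159  0.04630117] -33.60438890467223 [0.56960278 3.87109818 1.32907562] 0.04870605048142271
[ 0.00271097  0.00124849 -0.99999555]
```

View pics/w10.png

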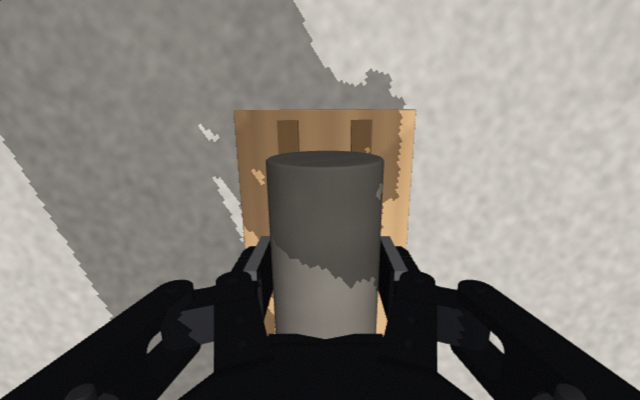

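Emit:
{"api": "drive_tool", "payload": {"commands": [[0,0,-3,0,0,0,40],[0,0,-8,0,0,0,40],[0,0,-15,0,0,0,40],[0,0,-25,0,0,0,40],[0,0,-35,0,0,0,40],[0,0,-30,0,0,0,40],[0,0,-20,0,0,0,40],[0,0,-8,0,0,0,40]], "newtons": 55}}

```text
time: 16.7
tcp_pos: [0.4864, -0.2304, 0.1922]
tcp_rot: [0.957, -0.29, 0.002, -0.0]
contact_force: [-0.2, 0.9, -4.1]
width: 0.0483
```

```bash
python3 - <<'E'
from rig import *
from h import *
s=observe(); print(s['time'],s['tcp_pos'],yaw(s['tcp_rot']),s['contact_force'],s['width'])
im=read_camera("wrist"); cv2.imwrite("pics/w11.png",im[:,:,::-1])
go(s,[.4545,.2434,.19],11.6,16,40)
E
```

```text
16.7 [ 0.48637701 -0.23035487  0.19222003] -33.67368257595131 [-0.18076017  0.86203672 -4.08204805] 0.04827363779440772
[[-7.5, -9.8, 0, 0, 0, -0.12, 40], [-8.9, -12, 0.1, 0, 0, -0.14, 40], [-11.3, -16.3, 0.1, 0, 0, -0.19, 40], [-14.3, -22, 0.1, 0, 0, -0.25, 40], [-16.9, -28.5, 0.1, 0, -0.01, -0.32, 40], [-18.1, -35.1, 0.2, 0, 0, -0.37, 40], [-17.8, -40.7, 0.2, 0, 0, -0.43, 40], [-15.5, -44.4, 0.2, 0, 0, -0.44, 40], [-12.1, -45.4, 0.2, 0, -0.01, -0.45, 40], [-8.1, -43.7, 0.2, 0, 0, -0.43, 40], [-4.2, -39.3, 0.2, 0, 0, -0.37, 40], [-1.4, -33.1, 0.2, 0, 0, -0.32, 40], [0.4, -26.2, 0.1, 0, -0.01, -0.25, 40], [1.1, -19.8, 0.1, 0, 0, -0.19, 40], [1.3, -14.9, 0.1, 0, 0, -0.14, 40], [1.5, -12.2, 0, 0, 0, -0.12, 40]]
max mm 47.028183039534916 deg 4.50111097397076 end [0.4546 0.2434 0.19  ]
```

View pics/w11.png

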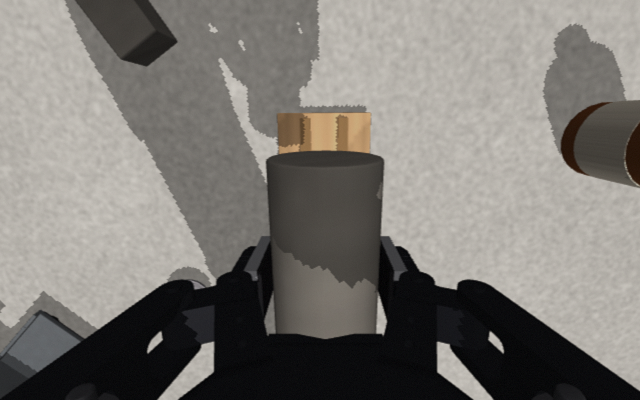

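Held firmly: the far end of the cylinder is at row 150, unchanged from before the lift.

Emit:
{"api": "drive_tool", "payload": {"commands": [[-7,-10,0,0,0,-0.12,40],[-9,-12,0,0,0,-0.14,40],[-11,-16,0,0,0,-0.19,40],[-14,-22,0,0,0,-0.25,40],[-17,-29,0,0,0,-0.32,40],[-18,-35,0,0,0,-0.37,40],[-18,-41,0,0,0,-0.43,40],[-16,-44,0,0,0,-0.44,40],[-12,-45,0,0,0,-0.45,40],[-8,-44,0,0,0,-0.43,40],[-4,-39,0,0,0,-0.37,40],[-1,-33,0,0,0,-0.32,40],[0,-26,0,0,0,-0.25,40],[1,-20,0,0,0,-0.19,40],[1,-15,0,0,0,-0.14,40],[1,-12,0,0,0,-0.12,40],[0,0,0,0,0,0,40]]}}

```text
time: 18.88
tcp_pos: [0.4536, 0.2436, 0.1904]
tcp_rot: [0.995, 0.102, 0.001, -0.0]
contact_force: [0.2, -0.5, -3.5]
width: 0.0481
```

```bash
python3 - <<'E'
from rig import *
from h import *
import pickle
s=observe(); print(s['time'],s['tcp_pos'],yaw(s['tcp_rot']),s['contact_force'],s['width'])
print(Ro.from_quat(s['tcp_rot']).as_matrix()[:,2])
c=calibration("wrist");im=read_camera("wrist"); cv2.imwrite("pics/w12.png",im[:,:,::-1]);pickle.dump((c,s),open("w12.pkl","wb"))
im=read_camera("scene");cv2.imwrite("pics/s12.png",cv2.resize(im[180:300,310:420,::-1],None,fx=5,fy=5,interpolation=cv2.INTER_CUBIC))
s=observe();print(s['tcp_pos'])
go(s,[.4545,.2434,.125],11.58,5,40)
E
```

```text
18.875 [0.45356079 0.24358841 0.19041255] 11.716481342337095 [ 0.16616717 -0.49480594 -3.50918798] 0.04808938710726986
[ 2.33479425e-03  7.64889794e-04 -9.99996982e-01]
[0.45385111 0.24206588 0.19029294]
[[0.1, -0.1, 7.1, 0, 0, 0, 40], [0.2, -0.3, 15.4, 0, 0, 0, 40], [0.2, -0.4, 20.3, 0, -0.01, 0, 40], [0.2, -0.3, 15.4, 0, 0, 0, 40], [0.1, -0.1, 7.1, 0, 0, 0, 40]]
max mm 20.30492551082126 deg 0.1 end [0.4545 0.2434 0.125 ]
```

View pics/w12.png

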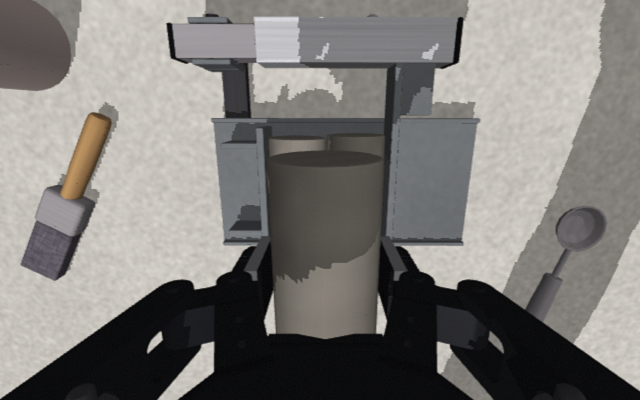

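View pics/s12.png

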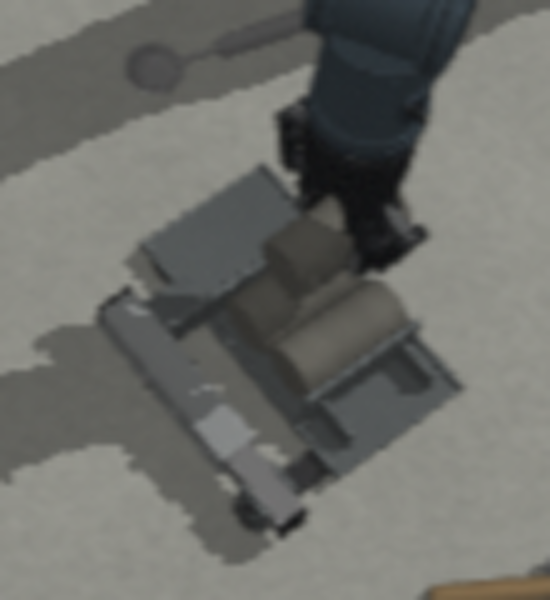

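```bash
python3 - <<'E'
from fit import *
c,s=pickle.load(open("w12.pkl","rb")); im=cv2.imread("pics/w12.png")
g=cv2.cvtColor(im,cv2.COLOR_BGR2GRAY).astype(int); print(g[125:180,325]); print(g[128:150,295],g[128:150,360])
big=cv2.resize(im[110:190,250:410],None,fx=5,fy=5,interpolation=cv2.INTER_CUBIC)
p=np.array([.45418,.24333,np.radians(11.58)]); a=p[2]; X=np.array([np.cos(a),np.sin(a),0]);Y=np.array([-X[1],X[0],0])
k=5;o=np.array([250,110])
for yc in (.0265,-.0265):
    C=np.array([p[0],p[1],0])+yc*Y; h=cylhull(c,[C[0],C[1],a],.045); cv2.polylines(big,[np.int32((h-o+.5)*k)],True,(255,0,0),1)
# C rims for a few axial offsets
R=Ro.from_quat(s['tcp_rot']).as_matrix(); tx=R[:,0]; ty=R[:,1]; tz=R[:,2]
for off,col in ((-.0006,(0,0,255)),):
    cen=s['tcp_pos']+tz*.0088+off*tx+.05*tx
    t=np.linspace(0,2*np.pi,100); q=np.array([proj(c,cen+.025*(np.cos(k_)*ty+np.sin(k_)*tz)) for k_ in t])
    cv2.polylines(big,[np.int32((q-o+.5)*k)],True,col,1); print(q[:,1].min(),q[:,1].max(),q[:,0].min(),q[:,0].max())
    print(np.diff([proj(c,cen-tz*.025+d*tx)[1] for d in (0,.001)]))
cv2.imwrite("pics/w12z.png",big)
E
```

```text
[71 73 72 71 71 73 74 72 71 72 72 71 67 62 66 68 69 65 65 68 66 66 68 66
 66 59 53 53 54 52 52 54 55 54 55 55 55 55 52 53 56 59 74 86 84 83 82 82
 84 84 84 83 81 84 83]
[ 73  75  73  73  72  72  70  58  51  52  54  63 114 134 136 135 136 135
 133 133 135 133] [70 71 71 71 70 56 52 54 58 83 85 84 85 85 86 85 84 84 85 84 83 84]
149.79070993603736 166.73807681574735 266.55777057170644 386.41934239880914
[-2.87512259]
```

View pics/w12z.png

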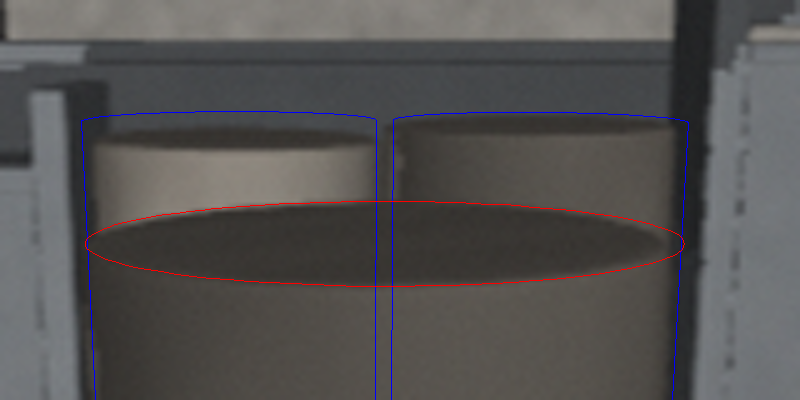

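```bash
python3 - <<'E'
from fit import *
c,s=pickle.load(open("w12.pkl","rb"))
p=np.array([.45418,.24333,np.radians(11.58)]); a=p[2]
def T(X,Y,Z): return np.array([p[0]+X*np.cos(a)-Y*np.sin(a),p[1]+X*np.sin(a)+Y*np.cos(a),Z])
pr=lambda *X: proj(c,T(*X)).round(1)
print("lip top outer +x",pr(.062,.0,.025),pr(.062,-.08,.025),"inner lip", pr(.059,0,.025))
print("lip -x", pr(-.062,-.07,.025),pr(-.062,.08,.025))
print("sleeve top edges",pr(.1045,0,.0605),pr(.1355,0,.0605), "stop top ends",pr(.05,.0515,.062),pr(.06,.0515,.062))
im=cv2.imread("pics/w12.png"); g=cv2.cvtColor(im,cv2.COLOR_BGR2GRAY).astype(int)
print(g[105:130,440]); print(g[232:252,440]); print(g[10:75,330])
E
```

```text
lip top outer +x [326.5 118.7] [414.4 119. ] inner lip [326.4 122.1]
lip -x [394.8 244.7] [247.4 244.4]
sleeve top edges [326.8  61.8] [327.  16.] stop top ends [262.4 134.8] [261.8 121.9]
[136 136 135 130 129 127 125 125 127 127 127 127 119  88 104 113 114 113
 114 114 114 116 113 116 115]
[111 111 111 109 110 110  91  68  58  47  69 111 115 146 200 200 197 198
 200 202]
[131 131 130 130 129 127 128 127 127 124 124 124 126 127 126 124 123 121
 118 124 126 128 129 130 129 124 123 124 127 128 128 127 126 128 130 126
 125 128 127 122 125 129 130 128 128 129 126 125 125 127 128 124  82  60
  59  59  59  64  99 140 174 170 133 127 139]
```

```bash
python3 - <<'E'
from fit import *
from scipy.optimize import brentq
c,s=pickle.load(open("w12.pkl","rb")); c7=pickle.load(open("w7.pkl","rb"))
p=np.array([.45418,.24333,np.radians(11.58)]); a=p[2]
def T(X,Y,Z): return np.array([p[0]+X*np.cos(a)-Y*np.sin(a),p[1]+X*np.sin(a)+Y*np.cos(a),Z])
g=cv2.cvtColor(cv2.imread("pics/w12.png"),cv2.COLOR_BGR2GRAY).astype(int)
for n,y in (("A",.0265),("B",-.0245)):
    for z,tag in ((.07,"top"),(.02,"bot")):
        u,v=proj(c,T(.05,y,z)); v2=proj(c,T(.051,y,z))[1]; print(n,tag,u.round(1),v.round(2),"px/mm",(v2-v).round(2))
    print(g[120:150,int(round(u))])
# w7: silhouette in column direction
im=cv2.imread("pics/w7.png"); g7=cv2.cvtColor(im,cv2.COLOR_BGR2GRAY).astype(int)
for n,y in (("A",.0265),("B",-.0245)):
    q=proj(c7,T(.05,y,.07)); q2=proj(c7,T(-.05,y,.045)); b=proj(c7,T(.05,y,.03)); print(n,q.round(1),"bot",b.round(1),q2.round(1),"px/mm",(proj(c7,T(.051,y,.07))-q).round(2))
    v=int(round(q[1])); print("right",[(u,g7[v,u]) for u in range(int(q[0])-8,int(q[0])+22)]); v=int(round(q2[1])); print("left",[(u,g7[v,u]) for u in range(int(q2[0])-10,int(q2[0])+8)])
E
```

```text
A top 292.5 135.53 px/mm -1.31
A bot 298.1 131.82 px/mm -1.09
[ 72  69  58  70  72  71  72  72  72  74  72  74  73  74  71  62  52  52
  53  65 114 135 137 134 135 135 135 135 135 136]
B top 358.1 135.7 px/mm -1.31
B bot 352.6 131.96 px/mm -1.09
[73 69 58 69 72 72 72 70 72 71 70 72 71 56 53 53 57 74 80 81 78 82 81 81
 80 81 79 82 81 81]
A [247.4 161.1] bot [256.6 155.3] [153.3 157.6] px/mm [ 1.09 -0.  ]
right [(239, np.int64(114)), (240, np.int64(113)), (241, np.int64(115)), (242, np.int64(116)), (243, np.int64(111)), (244, np.int64(85)), (245, np.int64(44)), (246, np.int64(37)), (247, np.int64(36)), (248, np.int64(38)), (249, np.int64(39)), (250, np.int64(37)), (251, np.int64(36)), (252, np.int64(36)), (253, np.int64(34)), (254, np.int64(38)), (255, np.int64(39)), (256, np.int64(50)), (257, np.int64(61)), (258, np.int64(61)), (259, np.int64(61)), (260, np.int64(61)), (261, np.int64(63)), (262, np.int64(63)), (263, np.int64(62)), (264, np.int64(61)), (265, np.int64(60)), (266, np.int64(56)), (267, np.int64(55)), (268, np.int64(60))]
left [(143, np.int64(109)), (144, np.int64(108)), (
[... 764 characters left out ...]
6)), (259, np.int64(37)), (260, np.int64(43)), (261, np.int64(52)), (262, np.int64(58)), (263, np.int64(59)), (264, np.int64(57)), (265, np.int64(58)), (266, np.int64(58)), (267, np.int64(59)), (268, np.int64(58)), (269, np.int64(53)), (270, np.int64(55)), (271, np.int64(60)), (272, np.int64(57))]
left [(150, np.int64(102)), (151, np.int64(104)), (152, np.int64(104)), (153, np.int64(104)), (154, np.int64(103)), (155, np.int64(103)), (156, np.int64(106)), (157, np.int64(103)), (158, np.int64(105)), (159, np.int64(106)), (160, np.int64(106)), (161, np.int64(107)), (162, np.int64(106)), (163, np.int64(106)), (164, np.int64(106)), (165, np.int64(106)), (166, np.int64(105)), (167, np.int64(106))]
```

```bash
python3 - <<'E'
from fit import *
c7=pickle.load(open("w7.pkl","rb"))
p=np.array([.45418,.24333,np.radians(11.58)]); a=p[2]
def T(X,Y,Z): return np.array([p[0]+X*np.cos(a)-Y*np.sin(a),p[1]+X*np.sin(a)+Y*np.cos(a),Z])
im=cv2.imread("pics/w7.png"); g7=cv2.cvtColor(im,cv2.COLOR_BGR2GRAY).astype(int)
for n,y in (("A",.0265),("B",-.0245)):
    q=proj(c7,T(-.05,y,.07)); print(n,q, (proj(c7,T(-.049,y,.07))-q).round(2)); v=int(round(q[1])); print([(u,g7[v,u]) for u in range(int(q[0])-6,int(q[0])+10)])
    q=proj(c7,T(.05,y,.07)); print(q)
big=cv2.resize(im[128:245,130:270],None,fx=5.5,fy=5,interpolation=cv2.INTER_CUBIC)
cv2.imwrite("pics/w7zz.png",big)
E
```

```text
A [138.63563412 161.40240056] [ 1.09 -0.  ]
[(132, np.int64(161)), (133, np.int64(163)), (134, np.int64(165)), (135, np.int64(166)), (136, np.int64(154)), (137, np.int64(124)), (138, np.int64(105)), (139, np.int64(106)), (140, np.int64(106)), (141, np.int64(107)), (142, np.int64(108)), (143, np.int64(107)), (144, np.int64(108)), (145, np.int64(109)), (146, np.int64(108)), (147, np.int64(108))]
[247.41120407 161.08094329]
B [147.39302714 214.01659525] [ 1.04 -0.  ]
[(141, np.int64(179)), (142, np.int64(174)), (143, np.int64(172)), (144, np.int64(169)), (145, np.int64(167)), (146, np.int64(171)), (147, np.int64(171)), (148, np.int64(149)), (149, np.int64(108)), (150, np.int64(104)), (151, np.int64(103)), (152, np.int64(104)), (153, np.int64(103)), (154, np.int64(105)), (155, np.int64(103)), (156, np.int64(104))]
[251.1261276  213.64775243]
```

View pics/w7zz.png

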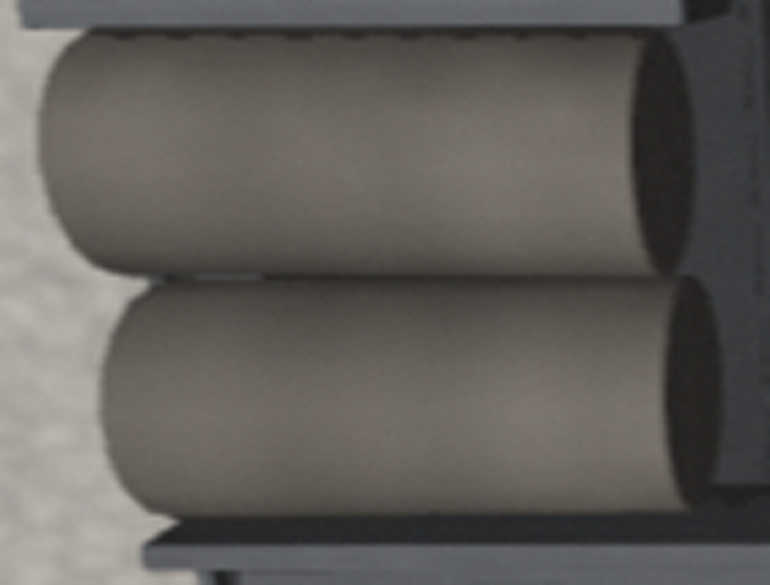

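Emit:
{"api": "drive_tool", "payload": {"commands": [[0,0,8,0,0,0,40],[0,0,16,0,0,0.01,40],[0,0,22,0,0,0,40],[0,0,18,0,0,0,40],[0,0,9,0,0,0,40],[0,0,3,0,0,0,40],[0,0,0,0,0,0,40]]}}

```text
time: 19.85
tcp_pos: [0.4541, 0.2431, 0.1145]
tcp_rot: [0.995, 0.101, 0.001, -0.0]
contact_force: [-0.1, 0.7, -3.1]
width: 0.0483
```

```bash
python3 - <<'E'
from rig import *
from fit import *
S=[]
for i in range(3):
    s=observe(); S.append(s['tcp_pos']); c=calibration("wrist"); im=read_camera("wrist")
print(s['time'],np.array(S).round(4),yaw(s['tcp_rot']),s['contact_force'],s['width'])
print(Ro.from_quat(s['tcp_rot']).as_matrix()[:,2])
m=np.mean(S,0); a=np.radians(11.58);X=np.array([np.cos(a),np.sin(a)]);Y=np.array([-X[1],X[0]]);d=m[:2]-[.45418,.24333]; print("cradle x,y",d@X,d@Y)
cv2.imwrite("pics/w13.png",im[:,:,::-1]);pickle.dump((c,s),open("w13.pkl","wb"))
E
```

```text
19.95 [[0.4541 0.2431 0.1145]
 [0.4542 0.2431 0.1148]
 [0.4543 0.2432 0.1149]] 11.545170396066945 [ 0.3988849   0.10514016 -3.67535527] 0.04824350755914951
[ 0.00333915  0.00102065 -0.9999939 ]
cradle x,y -2.0791778968654704e-05 -0.00020522407292498308
```

View pics/w13.png

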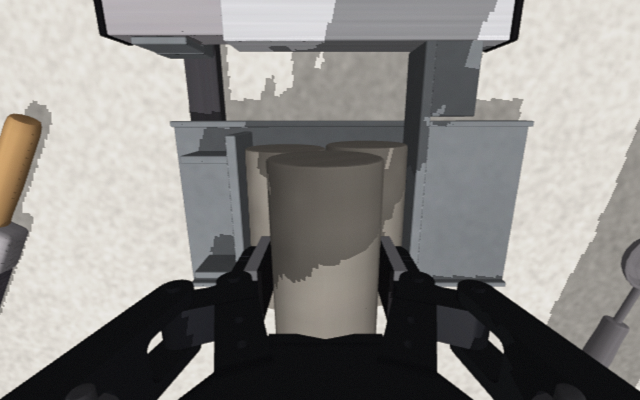

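Emit:
{"api": "drive_tool", "payload": {"commands": [[-1,0,5,0,0,0,40],[0,0,6,0,0,0,40],[0,0,3,0,0,0,40],[0,0,2,0,0,0,40],[0,0,1,0,0,0,40],[0,0,0,0,0,0,40]]}}

```text
time: 20.75
tcp_pos: [0.4529, 0.2427, 0.0975]
tcp_rot: [0.995, 0.101, 0.001, -0.0]
contact_force: [-0.0, -0.6, -2.2]
width: 0.0485
```

```bash
python3 - <<'E'
from rig import *
from fit import *
s=observe(); m=s['tcp_pos']
print(s['time'],m,yaw(s['tcp_rot']),s['contact_force'],s['wrist_torque'],s['width'])
a=np.radians(11.58);X=np.array([np.cos(a),np.sin(a)]);Y=np.array([-X[1],X[0]]);d=m[:2]-[.45418,.24333]; print("cradle x,y",d@X,d@Y)
E
```

```text
20.75 [0.45294628 0.24272686 0.09748878] 11.55182336082687 [-0.04505042 -0.59560738 -2.15705593] [-0.03528642  0.074707   -0.00021372] 0.04845548125716245
cradle x,y -0.0013296757894359712 -0.00034320818555707324
```

Contact is just starting; continue gently.

Emit:
{"api": "drive_tool", "payload": {"commands": [[0.5,0,0.5,0,0,0,40],[0,0,0.5,0,0,0,40],[0,0,0.5,0,0,0,40],[0,0,0,0,0,0,40]]}}

```text
time: 21.25
tcp_pos: [0.4532, 0.2427, 0.0972]
tcp_rot: [0.995, 0.101, 0.001, 0.0]
contact_force: [-5.8, -4.0, 14.3]
width: 0.0483
```

```bash
python3 - <<'E'
from rig import *
from fit import *
s=observe(); m=s['tcp_pos']
print(s['time'],m,yaw(s['tcp_rot']),s['contact_force'],s['wrist_torque'],s['width'])
a=np.radians(11.58);X=np.array([np.cos(a),np.sin(a)]);Y=np.array([-X[1],X[0]]);d=m[:2]-[.45418,.24333]; print("cradle x,y",d@X,d@Y)
E
```

```text
21.25 [0.45320824 0.24269645 0.09715579] 11.544626209463189 [-5.81559167 -3.97829751 14.32611757] [-0.68598151  1.20962807 -0.0198012 ] 0.04830476035483127
cradle x,y -0.0010791554803040746 -0.00042559225493103735
```

Emit:
{"api": "drive_tool", "payload": {"commands": [[0,0,-0.8,0,0,0,40],[0,0,0,0,0,0,49],[0,0,0,0,0,0,51],[0,0,0,0,0,0,55],[0,0,0,0,0,0,62],[0,0,0,0,0,0,70],[0,0,0,0,0,0,75]]}}

```text
time: 22.12
tcp_pos: [0.4535, 0.2429, 0.0967]
tcp_rot: [0.995, 0.101, 0.001, -0.0]
contact_force: [0.1, -0.7, -0.3]
width: 0.0749
```

```bash
python3 - <<'E'
from rig import *
from fit import *
s=observe(); print(s['time'],s['tcp_pos'],s['contact_force'],s['width'])
im=read_camera("wrist");cv2.imwrite("pics/w14.png",im[:,:,::-1])
E
```

```text
22.125 [0.45347634 0.24289251 0.09672941] [ 0.05241372 -0.74200391 -0.31375593] 0.07486444142105414
```

View pics/w14.png

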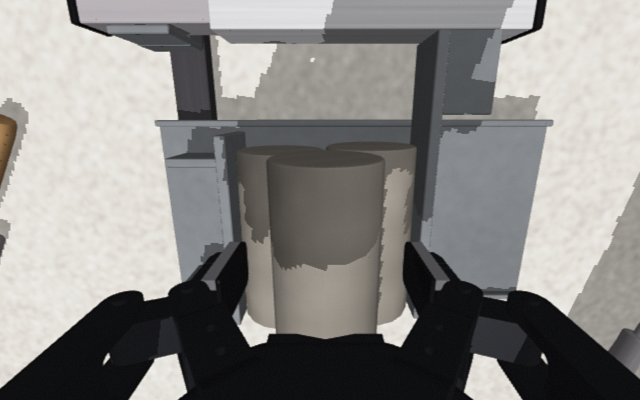

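It rests in the groove, square, and the fingers are clear. I retreat straight up.

Emit:
{"api": "drive_tool", "payload": {"commands": [[0,0,-4,0,0,0,78],[0,0,-10,0,0,0,78],[0,0,-25,0,0,0,78],[0,0,-40,0,0,0,78],[0,0,-40,0,0,0,78],[0,0,-20,0,0,0,78],[0,0,-5,0,0,0,78],[0,0,0,0,0,0,78]]}}

```text
time: 23.18
tcp_pos: [0.4529, 0.2427, 0.2406]
tcp_rot: [0.995, 0.101, 0.001, -0.0]
contact_force: [-0.2, -0.4, -0.5]
width: 0.0779
```

```bash
python3 - <<'E'
from rig import *
from fit import *
s=observe(); print(s['time'],s['tcp_pos'],s['contact_force'],s['width'])
c=calibration("wrist");im=read_camera("wrist")
p=np.array([.45418,.24333,np.radians(11.58)]); a=p[2]; X=np.array([np.cos(a),np.sin(a),0]);Y=np.array([-X[1],X[0],0])
b=im[:,:,::-1].copy()
for yc,z,col,dx in ((.0265,.045,(255,0,0),-.002),(-.0265,.045,(255,0,0),0),(0,.0875,(0,0,255),-.0008)):
    C=np.array([p[0],p[1],0])+yc*Y+dx*X; cv2.polylines(b,[np.int32(cylhull(c,[C[0],C[1],a],z)+.5)],True,col,1)
cv2.imwrite("pics/w15.png",b)
im=read_camera("scene");cv2.imwrite("pics/s15.png",cv2.resize(im[190:300,310:420,::-1],None,fx=5,fy=5,interpolation=cv2.INTER_CUBIC))
im=read_camera("top");cv2.imwrite("pics/t15.png",im[:,:,::-1])
E
```

```text
23.175 [0.45290484 0.24265699 0.24059806] [-0.24947925 -0.4224685  -0.53628772] 0.07794943849242504
```

View pics/w15.png

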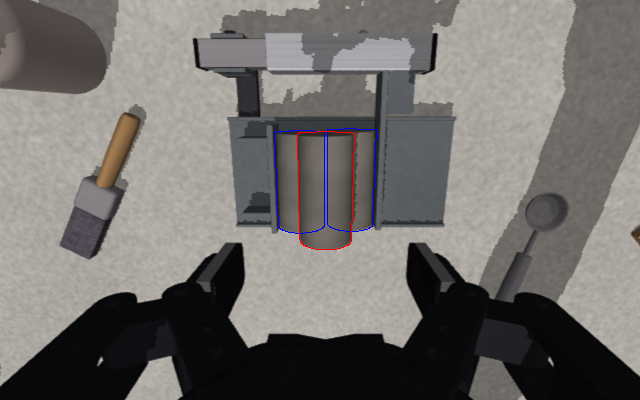

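View pics/s15.png

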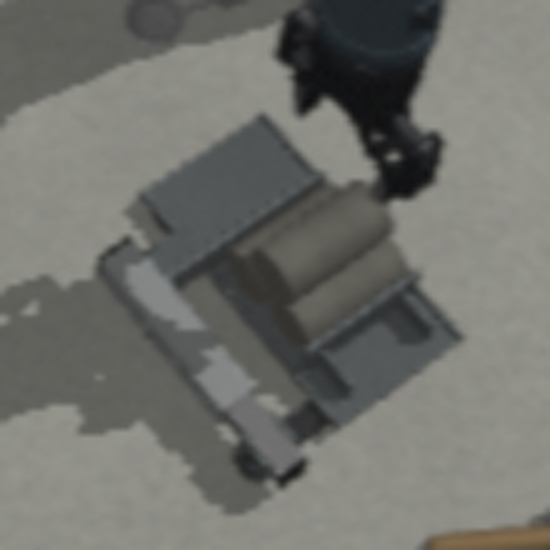

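View pics/t15.png

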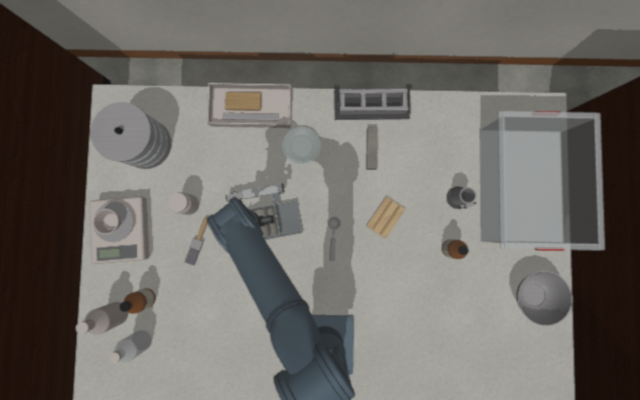

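```bash
python3 -c "
from rig import *
print(close_job())"
```

```text
the job is handed in; nothing more can be done
None
```

The job is done and handed in at about 23 s, well inside the 54 s limit. The arm was raised clear and the robot was touching nothing.

- **Sleeve:** I pinched the button flush and slid the sleeve about 35 mm towards the fixed end stop, where it stopped. It held against a tug of about 8.5 N the other way. After I let go, the wrist picture showed the button standing proud in the new hole and the two cylinders held together by the stops.
- **Third cylinder:** I took it from the plywood board and lowered it until it touched both lower cylinders, with about 14 N at first contact. I eased off before opening the fingers. My first grip looked slightly too high, so I opened, went about 5 mm lower and gripped again before lifting.
- **Last checks:** The wrist picture matches the expected outline of the cylinder in the groove, square to the cradle, with its centre about 1 mm towards the robot from the cradle's middle. The top picture shows the other things where they were. I did not take a new picture of the button after placing the third cylinder.

One thing did not match exactly: the two lower cylinders are not quite level with each other, by my measurement about 2 mm apart lengthwise. I set the third midway, so its ends are within about 1 to 1.5 mm of each. The pictures also show all three cylinders about 1.5% smaller than the calibration predicts, so read these figures as good to about 1 mm.

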